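# Close the lens cup and peel off the top job tray

### The arm

A 6-joint arm with a two-finger parallel gripper is mounted at the origin on the work surface. World frame = base frame: x ahead of the robot, y to its left, z up, the work surface at z = 0. Lengths are in m, angles in degrees, forces in N, time in s.
With the tool pointing down it reaches from about 0.275 to 0.75 m from the base axis. Payload 10.2 kg.
Tool frame: the origin (TCP) lies at the very end of the fingers, on their centre line; the grasp point (between the pads) lies 19 mm behind it (arm.tcp_to_grasp is the distance from the TCP to the grasp point, in m); z points along the fingers, y is the direction in which the jaws open and shut (so a half turn about z gives the same grasp; the last joint's range is limited). The gripper opens to 85 mm and grips with 20 to 120 N. Pads are 22 mm wide; open, the fingers measure 114 mm over their backs; the gripper's body (76 mm by 85 mm) begins 54 mm behind the grasp point. The pads swing forward as they close: fully open they stand 13 mm farther back than shut.
Start: joints at [64.378, 17.928, 85.812, -0, 76.261, -12.8], TCP at [0.117, 0.512, 0.231] pointing down, gripper open.
Joint ranges: [-168.41, 168.41], [-55.51, 124.54], [10.69, 146.95], [-70.63, 250.63], [1, 178], [-165.06, 165.06]. Speed limits (degrees/s): [136.94, 136.94, 172.46, 180, 180, 180].

### API

Orientations are given as a 3x3 rotation matrix whose columns are the frame's x, y, z axes.
In Python, from plant import state, vision, job, arm gives the robot as it stands.
- The arm moves only by the tool arm_command, never from a script. Its argument "increments" is a list of rows, each a list of 4 numbers: the shift along the tool's x, y, z in mm, then the turn about the tool's z in rad. In form: [[dx, dy, dz, turn], ...]. A call has 1 to 5 rows; each row is the pose to reach, as a shift and turn from the pose commanded when the call began, along the tool's axes at that moment; what a row does not reach only later rows make up. A row lasts 1/12 s, in which the tool goes at most 41.7 mm and 7.16 degrees, less where a joint would pass 70% of its speed; a pose out of reach is approached as far as the arm can. A call with a gripper value outside its range is refused whole. "grip" is the finger opening in mm, from 0 to 85.4, set as the call begins (left out, the last holds). The fingers move at their own pace and stop on an object; "force" is the grip in N (left out, the last holds). Time passes only in rows, so rows that repeat a pose let the fingers close. It gives the time, the measured TCP pose, the force and the opening at its end, in the units of the state.
- state(): the state, without advancing time (a new reading comes with each control period).
- vision.read_camera(name): name is "side" or "top" or "wrist"; returns a dict with "img" (420x560x3 uint8, blue, green, red), "fx", "fy", "cx", "cy" (pixels), "origin" and "attitude" of the camera in the world; the wrist camera has in their place "tool_from_camera" (4x4, takes a point from camera to tool coordinates, whose origin is the TCP and whose axes are the flange's). Camera axes: x right, y down, z forward; pixel columns grow to the right and rows downward; lengths in m; the calibration is good to about 2 mm. A picture is of the moment at which its call begins: read the wrist's pose just before it. There is no depth.
- job.hand_in(): hands the job in, once; it reports no verdict.
The state is a dict: "time_s": time; "joint_pos": joint angles; "qvel": joint speeds; "joint_torque": joint torques, N m; "tool_pos": TCP position; "tcp_rot": TCP orientation; "wrist_force": force on the tool from outside, world axes, zero at the start; "torque": the same for the moment, N m; "finger_gap": finger opening in m.
Only numpy, scipy, OpenCV 4.12 (cv2) and the standard library are available. Lean on these libraries where they do the work, as an engineer would, in place of code of your own. Each camera call takes 0.05 s, during which the arm holds its last target. There are 200 camera calls.

### The job

The green job trays are stuck together in their stack: press the loose white lid fully down onto the little lens cup in the top tray until it sits level on the rim, then peel the top tray off by its corner tab, raising that corner well up (3 cm or so) first while the opposite corner still rests on the stack, so that the tray below stays where it is. Present the tray level, centred about a hand's breadth (10 cm) above the blue mat with its lid still on, without disturbing the other things, and finish while still holding it there.

Things in the scene. Friction and masses are not known exactly. Their poses are not given: they have to be found in the camera images.
- tray: top, loose, bright green tray of the stack (rigid, about 130 g), open on top. Origin: centre of its underside; z up, x along its 110 mm side, y along its 150 mm side. A foot 96 x 136 mm, 8 mm high, plugs into the tray below; above it the band 110 x 150 mm runs from z 8 to the rim at z 36 (walls 4 mm, inner floor z 12)
- tab_top (a point): centre of the top edge of the lifting tab at the tray's -x, +y corner, at (-45, 65, 70) mm in the tray's frame. The tab is an upright green plate across the corner, 8 mm thick, 26 mm wide, standing 34 mm above the rim; its faces look along the tray's (-1, 1, 0) and (1, -1, 0): pinch it along that line, fingertips at or above the rim
- tab_corner (a point): corner of the tray under the tab, at (-55, 75, 8) mm in the tray's frame: the underside of the band, which rests on the rim of the tray below
- far_corner (a point): the opposite corner, at (55, -75, 8) mm in the tray's frame: the pivot when the tab is raised
- cup_rim (a point): centre of the mouth of the round lens cup moulded into the tray, at (20, -36, 36) mm in the tray's frame (level with the tray's rim); outside 55 mm, inside 49 mm across. Three sprung beads inside it grip the lid
- lid: loose round white lid with a pale blue disc on top, 56 mm across, flange 5 mm thick, with a plug 45 mm across and 12 mm deep below it. Origin: centre of the flange's underside, z up, top face 5 mm above it. At the start it rests on the beads, flange about 7 mm above the cup's rim; a push of about 4 to 8 N at its centre drives it home, flange on the rim, where it stays by itself
- second_tray (a joint): how far (m) the tray directly below has been dragged up; 0 = down in place. Some 7 N of upward pull drags it. Its four sprung beads grip the foot of the top tray: 8 to 13 N against a straight pull, but only 3 to 6 N at the tab to tilt it up about the far corner, and the far side comes free once tilted by about 18 degrees (0.3 rad)
- stack: the fixed lower part of the stack with a black foot plate, 130 x 170 mm. Origin on the work surface under the stack's centre, axes parallel to the top tray's at the start
- seat (a point): point fixed on the stack's axis, 84 mm above the work surface: the level on which the band (z 8 mm) of the top tray rests at the start; axes those of the stack
- mat: flat blue mat, 160 x 200 x 3 mm, fixed on the work surface; origin: centre of its underside
- drops: bystander: small white eye-drop bottle with a blue cap, 28 mm across, 62 mm high; origin under its centre
- lens_case: bystander: contact-lens case with one white and one blue cap, 31 x 67 x 16 mm; origin under its centre
- glasses_case: bystander: black spectacle case, 62 x 160 x 42 mm; origin under its centre
- spray: bystander: lens-cleaner bottle, 48 mm across, 120 mm high; origin under its centre
- occluder: bystander: flat black eye paddle, 190 mm long, 66 mm wide at its disc, 10 mm thick; origin on its underside near the disc
Things that resemble listed ones, but are neither listed nor needed, are in the scene too. Leave any orange look-alike of the tray alone.

How it is judged (in metres and radians):
On the way, in this order (a step that is already met when the one before it is completed fails the run):
1. the lid is pressed home, level on the cup's rim, while the tray still sits in the stack (z of lid in the frame of cup_rim below 0.0022 m and horizontal distance between lid and cup_rim below 0.006 m and angle between the z axis of lid and the z axis of tray, either way round below 0.06 rad and z of each of tab_corner, far_corner in the frame of seat below 0.006 m), for 0.2 s.
2. the tab corner is raised more than 20 mm while the opposite corner still rests on the stack (within 8 mm) (z of tab_corner in the frame of seat above 0.02 m and z of far_corner in the frame of seat below 0.008 m), for 0.05 s.
At the end, for the whole second after the job is handed in: the tray is held still in the fingers alone, its centre within 60 mm of the mat's centre seen from above, its underside 60 to 200 mm above the work surface, level within 0.25 rad; the lid is on the cup, flange within 2.2 mm of the rim and level within 0.06 rad; the tray below is down within 6 mm (z of lid in the frame of cup_rim below 0.0022 m and horizontal distance between lid and cup_rim below 0.006 m and angle between the z axis of lid and the z axis of tray, either way round below 0.06 rad and horizontal distance between tray and mat below 0.06 m and height (world z) of tray between 0.06 and 0.2 m and angle between tray's own z axis and vertical below 0.25 rad and contact force between tray and the fingers above 2 N and linear speed of tray below 0.03 m/s and contact force between tray and stack below 0.1 N and contact force between tray and mat below 0.1 N and value of joint second_tray below 0.006 m); the arm keeps its last pose, push and grip.
It fails at once if the tray below is dragged up more than 6 mm (value of joint second_tray above 0.006 m).
It fails at once if a bystander is shifted more than 30 mm (distance of any of drops, lens_case, glasses_case, spray, occluder from where it was at the start of the episode above 0.03 m).
It also fails if it takes over 54 s, if anything falls off the work surface, if the arm or the gripper's body presses on something with over 40 N, if the wrist force passes 120 N, or if a joint passes its speed limit or range.

## Working session

There is one attempt and no reset: what is moved stays moved. The work goes in short steps, Python scripts to look and compute and a tool call to move; the robot and the scene stay as the last step left them, time stands still between calls to the robot, and variables do not carry over. Pictures are saved under pics/ and viewed, about 8 in all and at most 12, crops included, and the job is handed in when it is done.

Besides the shell and the picture viewer there is one more tool, called after "Request:" by a JSON object that holds its "method" and its "body". arm_command: Moves the arm, as the interface text tells. Its arguments: {"type":"object","properties":{"increments":{"type":"array"},"grip":{"type":"number"},"force":{"type":"number"}},"required":["increments"]}

```bash
mkdir -p pics; ls
cat > h.py <<'E'
from plant import state, vision, job, arm
import numpy as np, cv2
def shot(n,f,crop=None,scale=1):
    s=state(); c=vision.read_camera(n); im=c["img"]
    if crop: x,y,w,h=crop; im=im[y:y+h,x:x+w]
    if scale!=1: im=cv2.resize(im,None,fx=scale,fy=scale,interpolation=cv2.INTER_CUBIC)
    cv2.imwrite("pics/"+f,im)
    d={k:c[k] for k in c if k!="img"}; d["s"]=s; np.save("pics/"+f+".npy",d,allow_pickle=True); np.save("pics/"+f+".img.npy",c["img"]); return d
def pose(d):
    if "origin" in d: return np.array(d["attitude"]),np.array(d["origin"])
    T=np.eye(4);T[:3,:3]=d["s"]["tcp_rot"];T[:3,3]=d["s"]["tool_pos"]; T=T@np.array(d["tool_from_camera"]); return T[:3,:3],T[:3,3]
def hit(d,u,v,z):
    R,o=pose(d); r=R@np.array([(u-d["cx"])/d["fx"],(v-d["cy"])/d["fy"],1]); return o+r*(z-o[2])/r[2]
def proj(d,p):
    R,o=pose(d); q=R.T@(np.array(p)-o); return d["cx"]+d["fx"]*q[0]/q[2], d["cy"]+d["fy"]*q[1]/q[2]
def load(f): return np.load("pics/"+f+".npy",allow_pickle=True).item()
E
python3 - <<'E'
from h import *
for n in ("top","side"):
    d=shot(n,n+"1.png"); print({k:np.round(v,4) for k,v in d.items() if k!="s"})
s=state();print({k:np.round(v,3) for k,v in s.items()}, arm.tcp_to_grasp)
E
```

```text
pics
{'fx': np.float64(435.8294), 'fy': np.float64(435.8294), 'cx': np.float64(278.1748), 'cy': np.float64(210.7439), 'origin': array([0.4671, 0.0128, 1.0093]), 'attitude': array([[ 0.0183, -0.9959,  0.0887],
       [-0.9994, -0.0207, -0.0268],
       [ 0.0285, -0.0882, -0.9957]])}
{'fx': np.float64(417.3024), 'fy': np.float64(417.3024), 'cx': np.float64(280.4508), 'cy': np.float64(209.9428), 'origin': array([0.2754, 0.5635, 0.6275]), 'attitude': array([[-0.9029, -0.27  ,  0.3344],
       [-0.4297,  0.5615, -0.7071],
       [ 0.0032, -0.7822, -0.623 ]])}
{'time_s': np.float64(0.1), 'joint_pos': array([ 6.4378e+01,  1.7956e+01,  8.5849e+01, -2.0000e-03,  7.6261e+01,
       -1.2801e+01]), 'qvel': array([-0.029, -0.065, -0.187,  0.023,  0.173, -0.132]), 'joint_torque': array([ 2.0000e-03, -4.1290e+01, -2.6014e+01, -0.0000e+00,  3.0000e-03,
        0.0000e+00]), 'tool_pos': array([0.116, 0.512, 0.231]), 'tcp_rot': array([[-0.975,  0.222, -0.   ],
       [ 0.222,  0.975, -0.001],
       [ 0.   , -0.001, -1.   ]]), 'wrist_force': array([-0.527,  0.796,  0.161]), 'torque': array([-0.014,  0.005, -0.004]), 'finger_gap': np.float64(0.086)} 0.0187
```

View pics/top1.png

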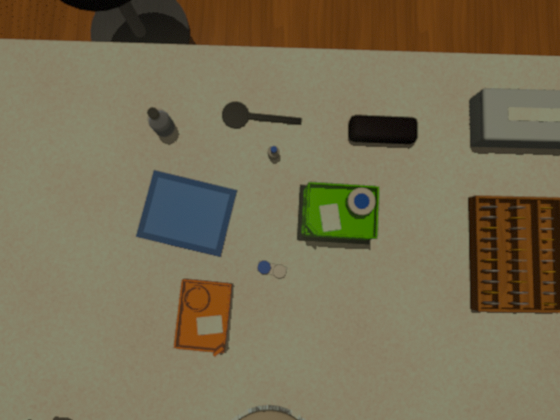

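View pics/side1.png

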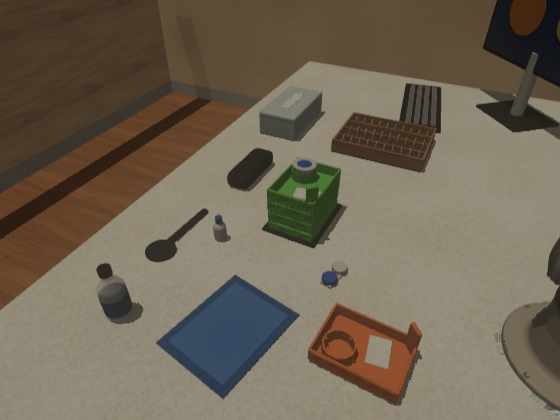

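The top view shows the bright green stack at about (340,213), with the white and blue lid at (361,202) and the mat at (187,213). The orange tray at (203,315) is the look-alike and stays untouched. Next, an enlarged crop to confirm which corner has the tab.

Run:
```python
from h import *
a=np.load("pics/top1.png.img.npy")[170:255,285:395]; b=np.load("pics/side1.png.img.npy")[145:245,255:365]
a=cv2.resize(a,(550,425),interpolation=cv2.INTER_CUBIC);b=cv2.resize(b,(467,425),interpolation=cv2.INTER_CUBIC)
cv2.imwrite("pics/crop1.png",cv2.resize(np.hstack([a,b[:,:250+0]]) ,None,fx=1,fy=1))
```

```text
(no output)
```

View pics/crop1.png

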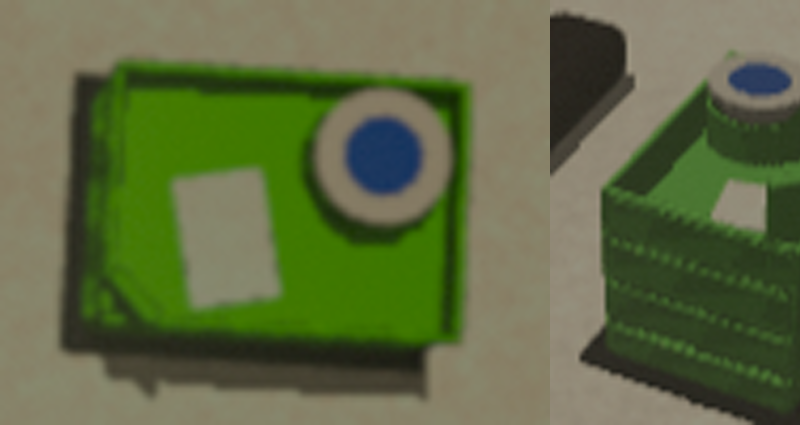

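The crop shows the lid disc at about (361.8,201.2). The tray rim corners are at (308.6,182.4), (379,187) and (377.4,238.6). The tab crosses the lower-left corner at about (308,230), which is the tray's -x, +y corner, as described.

Run:
```python
from h import *
d=load("top1.png")
P={}
for n,u,v,z in [("lid",361.8,201.2,.124),("TL",308.6,182.4,.112),("TR",379,187,.112),("BR",377.4,238.6,.112),("BL",302.5,235.5,.112),("tabA",306.5,223.5,.146),("tabB",315.5,234,.146)]:
    P[n]=hit(d,u,v,z); print(n,P[n].round(4))
M=[hit(d,*p,.003) for p in [(155,171),(237,188),(220,255.5),(137.5,236)]]
print("mat",np.round(M,3),np.mean(M,0).round(4))
for n,u,v in [("drops",274,155),("occl",235,115),("case",383,130),("lens",272,269),("spray",165,130)]: print(n,hit(d,u,v,.02).round(3))
# candidate tray fit: which yaw reproduces corners
for n in("TL","TR","BR","BL"):pass
print(np.degrees(np.arctan2(*(P["TL"]-P["TR"])[:2])),np.linalg.norm(P["TL"]-P["TR"]),np.linalg.norm(P["BR"]-P["TR"]), P["TR"]-P["BR"])
from scipy.optimize import least_squares
L={"TL":(55,75,36),"TR":(55,-75,36),"BR":(-55,-75,36),"lid":(20,-36,48)}
def w(x,q):
    c,s=np.cos(x[2]),np.sin(x[2]); return np.array([x[0]+(c*q[0]-s*q[1])/1e3,x[1]+(s*q[0]+c*q[1])/1e3,.076+q[2]/1e3])
r=least_squares(lambda x:np.concatenate([(w(x,L[k])-P[k])[:2] for k in L]),[.45,-.13,0]);print(r.x,np.degrees(r.x[2]),r.fun.round(4))
print("tab",w(r.x,(-45,65,70)),"far",w(r.x,(55,-75,8)),"lid",w(r.x,L["lid"]))
for q in[(-45-9,65-9,70),(-45+9,65+9,70)]: print(proj(d,w(r.x,q)))
```

```text
lid [ 0.5693 -0.1826  0.124 ]
TL [ 0.6077 -0.0737  0.112 ]
TR [ 0.6013 -0.2214  0.112 ]
BR [ 0.4935 -0.2178  0.112 ]
BL [ 0.4969 -0.0624  0.112 ]
tabA [ 0.5198 -0.0672  0.146 ]
tabB [ 0.4993 -0.0854  0.146 ]
mat [[0.643 0.273 0.003]
 [0.608 0.082 0.003]
 [0.451 0.117 0.003]
 [0.492 0.306 0.003]] [0.5486 0.1947 0.003 ]
drops [ 0.684 -0.002  0.02 ]
occl [0.776 0.09  0.02 ]
case [ 0.75  -0.255  0.02 ]
lens [ 0.423 -0.002  0.02 ]
spray [0.736 0.25  0.02 ]
2.4667754298801823 0.14782943017806288 0.10788969706777884 [ 0.10783043 -0.00357575  0.        ]
[ 0.55026739 -0.14539378 -0.03828553] -2.1935990093982753 [ 0.0004  0.0011  0.001  -0.0011 -0.0011 -0.0005 -0.0004  0.0004]
tab [ 0.50778832 -0.07871898  0.146     ] far [ 0.60235638 -0.22244401  0.084     ] lid [ 0.5688748  -0.18213292  0.124     ]
(np.float64(316.5012049391629), np.float64(234.4254194839879))
(np.float64(307.9222510966539), np.float64(224.85449097891973))
```

```bash
cat >> h.py <<'E'
def delta(target, yang=None, s=None):
    """shift in tool axes (mm) and turn (rad) from the measured pose to world target / jaw angle"""
    s=s or state(); R=np.array(s["tcp_rot"]); d=R.T@(np.array(target)-s["tool_pos"])*1e3
    a=np.degrees(np.arctan2(R[1,1],R[0,1])); t=0 if yang is None else np.radians((a-yang+180)%360-180)
    return np.round(np.r_[d,t],3), round(a,2)
E
python3 - <<'E'
from h import *
s=state();p=np.array(s["tool_pos"]);g=np.array([.569,-.182,.165]);a0=77.2
for k in range(4):
    a=np.radians(a0-31.1*k); y=np.array([np.cos(a),np.sin(a),0]); z=np.array([0,0,-1]); x=np.cross(y,z)
    print((np.array([x,y,z])@(g-p)/20*1e3).round(2))
E
```

```text
[-29.75 -28.81   3.29]
[-40.36  -9.3    3.29]
[-39.36  12.88   3.29]
[-27.05  31.36   3.29]
```

Request:
{"method": "arm_command", "body": {"increments": [[-29.7, -28.8, 3, 0.1085], [-59.4, -57.6, 6, 0.217], [-89.1, -86.4, 9, 0.3255], [-118.8, -115.2, 12, 0.434], [-148.5, -144, 15, 0.5425]], "grip": 0, "force": 60}}

```text
time_s: 0.52
tool_pos: [0.2296, 0.3368, 0.2159]
tcp_rot: [[-0.717, 0.697, -0.0], [0.697, 0.717, -0.0], [-0.0, -0.0, -1.0]]
wrist_force: [1.8, 0.1, -0.2]
finger_gap: 0.0253
```

Request:
{"method": "arm_command", "body": {"increments": [[-40.2, -9.3, 3, 0.1085], [-80.4, -18.6, 6, 0.217], [-120.6, -27.9, 9, 0.3255], [-160.8, -37.2, 12, 0.434], [-201, -46.5, 15, 0.5425]]}}

```text
time_s: 0.93
tool_pos: [0.3424, 0.1637, 0.2012]
tcp_rot: [[-0.254, 0.967, 0.0], [0.967, 0.254, 0.0], [0.0, 0.0, -1.0]]
wrist_force: [1.1, 0.6, -0.2]
finger_gap: -0.0001
```

Request:
{"method": "arm_command", "body": {"increments": [[-39.3, 12.9, 3, 0.1085], [-78.6, 25.8, 6, 0.217], [-117.9, 38.7, 9, 0.3255], [-157.2, 51.6, 12, 0.434], [-196.5, 64.5, 15, 0.5425]]}}

```text
time_s: 1.35
tool_pos: [0.4557, -0.0095, 0.186]
tcp_rot: [[0.283, 0.959, -0.0], [0.959, -0.283, 0.0], [0.0, -0.0, -1.0]]
wrist_force: [0.4, 0.9, 0.4]
finger_gap: 0.0002
```

Request:
{"method": "arm_command", "body": {"increments": [[-27, 31, 3, 0.1085], [-54, 62, 6, 0.217], [-81, 93, 9, 0.3255], [-108, 124, 12, 0.434], [-135, 155, 15, 0.5425]]}}

```text
time_s: 1.77
tool_pos: [0.5673, -0.1819, 0.1707]
tcp_rot: [[0.737, 0.676, -0.001], [0.676, -0.737, 0.0], [-0.0, -0.001, -1.0]]
wrist_force: [0.1, 1.9, 1.2]
finger_gap: 0.0001
```

Run:
```python
from h import *
d=shot("wrist","w1.png"); print(pose(d)[1].round(3),delta((.569,-.182,.126)))
for n,p in [("lid",(.5689,-.1821,.124)),("tab",(.5078,-.0787,.146)),("tcp",d["s"]["tool_pos"])]: print(n,np.round(proj(d,p),1))
```

```text
[ 0.625 -0.128  0.314] (array([ 3.495, -4.526, 42.955,  0.   ]), np.float64(-48.08))
lid [282.3 230.7]
tab [ 87.3 206. ]
tcp [280.8 264.8]
```

View pics/w1.png

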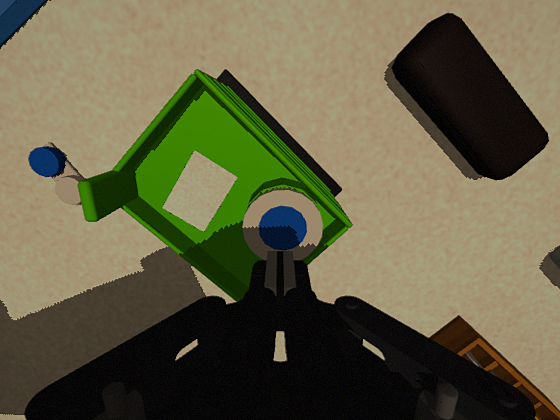

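The blue disc is at (283,228) against a prediction of (282,231), and the tab's top edge is at about (88,202) against (87,206). The map agrees to about 2 mm.

Request:
{"method": "arm_command", "body": {"increments": [[3.5, -4.5, 15, -0.015], [3.5, -4.5, 30, -0.015], [3.5, -4.5, 40, -0.015], [3.5, -4.5, 40, -0.015]]}}

```text
time_s: 2.15
tool_pos: [0.5652, -0.1738, 0.1289]
tcp_rot: [[0.723, 0.691, -0.004], [0.691, -0.723, 0.002], [-0.001, -0.004, -1.0]]
wrist_force: [0.4, -0.2, 0.4]
finger_gap: -0.0001
```

Request:
{"method": "arm_command", "body": {"increments": [[0, 0, 0, 0], [0, 0, 0, 0], [0, 0, 0, 0]]}}

```text
time_s: 2.4
tool_pos: [0.5666, -0.1745, 0.1323]
tcp_rot: [[0.723, 0.691, 0.002], [0.691, -0.723, -0.001], [0.001, 0.002, -1.0]]
wrist_force: [-0.5, -0.1, 1.3]
finger_gap: 0.0003
```

Run:
```python
from h import *
d=shot("wrist","w2.png"); print(d["s"]["tool_pos"],d["s"]["wrist_force"],d["s"]["qvel"],hit(load("w1.png"),283,228,.124)); print(delta((.569,-.182,.126)))
print(state()["tool_pos"])
```

```text
[ 0.56658905 -0.17452779  0.13234484] [-0.52109878 -0.08154232  1.26891359] [ 0.05894107  0.0510102   0.06248115 -0.02480296 -0.12839474 -0.10962792] [ 0.57069361 -0.18110381  0.124     ]
(array([-3.399,  7.128,  6.222,  0.   ]), np.float64(-46.29))
[ 0.56652258 -0.17449441  0.13221361]
```

Request:
{"method": "arm_command", "body": {"increments": [[-3.4, 7.1, 1, 0.016], [-3.4, 7.1, 3, 0.016], [-3.4, 7.1, 3, 0.016], [-3.4, 7.1, 3, 0.016], [-3.4, 7.1, 3, 0.016]]}}

```text
time_s: 2.87
tool_pos: [0.5686, -0.1818, 0.1283]
tcp_rot: [[0.734, 0.679, -0.0], [0.679, -0.734, 0.0], [-0.0, -0.0, -1.0]]
wrist_force: [-0.0, -0.4, -0.0]
finger_gap: 0.0001
```

Request:
{"method": "arm_command", "body": {"increments": [[0, 0, 1, 0], [0, 0, 2, 0], [0, 0, 3, 0], [0, 0, 4, 0], [0, 0, 5, 0]]}}

```text
time_s: 3.28
tool_pos: [0.5688, -0.1818, 0.1235]
tcp_rot: [[0.734, 0.679, 0.0], [0.679, -0.734, 0.0], [0.0, 0.0, -1.0]]
wrist_force: [-0.6, 1.8, 3.1]
finger_gap: -0.0001
```

Request:
{"method": "arm_command", "body": {"increments": [[0, 0, 1, 0], [0, 0, 2, 0], [0, 0, 3, 0], [0, 0, 3, 0], [0, 0, 3, 0]]}}

```text
time_s: 3.7
tool_pos: [0.5686, -0.1818, 0.12]
tcp_rot: [[0.734, 0.679, -0.0], [0.679, -0.734, 0.0], [-0.0, -0.0, -1.0]]
wrist_force: [0.0, -0.2, 0.0]
finger_gap: 0.0001
```

Request:
{"method": "arm_command", "body": {"increments": [[0, 0, 1, 0], [0, 0, 2, 0], [0, 0, 3, 0], [0, 0, 3, 0], [0, 0, 3, 0]]}}

```text
time_s: 4.12
tool_pos: [0.5686, -0.1818, 0.1171]
tcp_rot: [[0.734, 0.679, -0.0], [0.679, -0.734, 0.0], [-0.0, -0.0, -1.0]]
wrist_force: [1.8, -0.1, 1.4]
finger_gap: -0.0002
```

Request:
{"method": "arm_command", "body": {"increments": [[0, 0, 0.5, 0], [0, 0, 1, 0], [0, 0, 1, 0], [0, 0, 1, 0]]}}

```text
time_s: 4.45
tool_pos: [0.5687, -0.1819, 0.117]
tcp_rot: [[0.734, 0.679, 0.0], [0.679, -0.734, -0.0], [0.0, 0.0, -1.0]]
wrist_force: [-1.0, 1.5, 7.1]
finger_gap: 0.0003
```

Request:
{"method": "arm_command", "body": {"increments": [[0, 0, 0.8, 0], [0, 0, 0.8, 0], [0, 0, 0.8, 0]]}}

```text
time_s: 4.7
tool_pos: [0.5688, -0.1819, 0.117]
tcp_rot: [[0.734, 0.679, 0.001], [0.679, -0.734, -0.001], [0.0, 0.001, -1.0]]
wrist_force: [-3.7, 3.1, 12.5]
finger_gap: -0.0
```

Request:
{"method": "arm_command", "body": {"increments": [[0, 0, -15, 0], [0, 0, -45, 0], [0, 0, -70, 0], [0, 0, -70, 0], [0, 0, -70, 0]], "grip": 40}}

```text
time_s: 5.12
tool_pos: [0.5689, -0.1821, 0.1863]
tcp_rot: [[0.734, 0.679, 0.002], [0.679, -0.734, -0.001], [0.0, 0.002, -1.0]]
wrist_force: [0.1, 0.4, -0.4]
finger_gap: 0.0402
```

Run:
```python
from h import *
d=shot("wrist","w3.png"); 
print("lid pred",proj(d,(.5689,-.1821,.117)),"tab",proj(d,(.5078,-.0787,.146)))
shot("side","s3.png",(250,140,120,110),4)
print(delta((.5078,-.0787,.185),-47.2))
```

```text
lid pred (np.float64(280.2404032383565), np.float64(220.91831324946227)) tab (np.float64(100.28624127446744), np.float64(199.80312477509594))
(array([  25.642, -116.58 ,   -0.515,   -0.   ]), np.float64(-47.21))
```

View pics/w3.png

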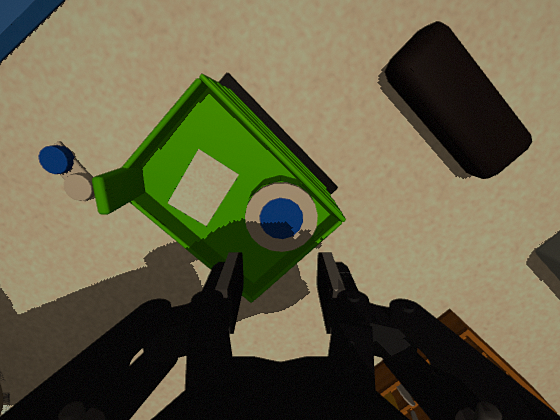

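View pics/s3.png

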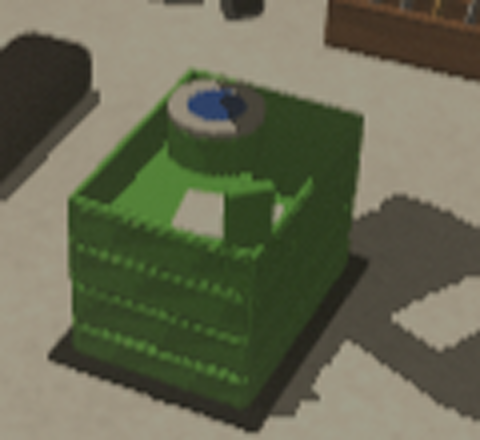

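The lid now sits flush on the cup in both views, with its disc at (281,218) in the wrist image. The tab's top edge is near (99,197), as predicted, so I'm moving over the tab.

Request:
{"method": "arm_command", "body": {"increments": [[8.5, -38, 0, 0], [17, -77, 0, 0], [25.6, -116.6, 0, 0], [25.6, -116.6, 0, 0], [25.6, -116.6, 0, 0]]}}

```text
time_s: 5.63
tool_pos: [0.5072, -0.0774, 0.1847]
tcp_rot: [[0.732, 0.681, -0.002], [0.681, -0.732, 0.001], [-0.001, -0.002, -1.0]]
wrist_force: [0.1, -0.8, -0.4]
finger_gap: 0.0397
```

Request:
{"method": "arm_command", "body": {"increments": [[0, 0, 0, 0], [0, 0, 0, 0], [0, 0, 0, 0]]}}

```text
time_s: 5.88
tool_pos: [0.5085, -0.0797, 0.185]
tcp_rot: [[0.735, 0.679, -0.001], [0.679, -0.735, 0.0], [-0.0, -0.0, -1.0]]
wrist_force: [0.5, -0.7, -0.2]
finger_gap: 0.0396
```

Run:
```python
from h import *
d=shot("wrist","w4.png")
print("tab",proj(d,(.5078,-.0787,.146)), delta((.5078,-.0787,.122),-47.2),state()["tool_pos"])
```

```text
tab (np.float64(278.6861607508391), np.float64(236.2251591829167)) (array([ 1.7800e-01, -1.1170e+00,  6.3049e+01, -1.0000e-03]), np.float64(-47.27)) [ 0.50846429 -0.07965127  0.18504817]
```

View pics/w4.png

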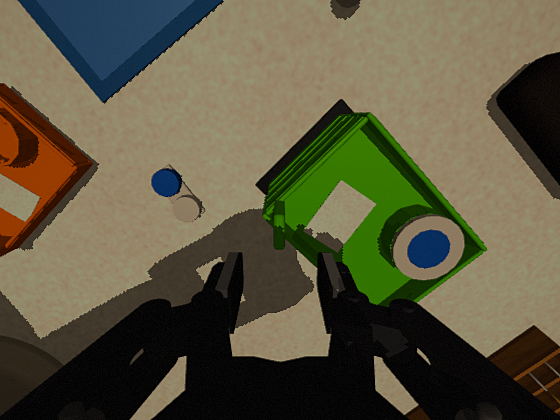

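Run:
```python
from h import *
d=load("w4.png"); c,s=np.cos(-.0383),np.sin(-.0383)
for e in(-1,1):
  for f in(-1,1):
    for z in (36,70):
      q=(-45+9.2*e-2.83*f,65+9.2*e+2.83*f); p=(.5503+(c*q[0]-s*q[1])/1e3,-.1454+(s*q[0]+c*q[1])/1e3,.076+z/1e3); print(e,f,z,np.round(proj(d,p),1))
print(proj(d,(.5689,-.1821,.117)))
im=np.load("pics/w4.png.img.npy")[185:265,240:320]; cv2.imwrite("pics/w4c.png",cv2.resize(im,None,fx=7,fy=7,interpolation=cv2.INTER_CUBIC))
```

```text
-1 -1 36 [283.9 234.3]
-1 -1 70 [284.6 253.7]
-1 1 36 [273.9 234.3]
-1 1 70 [272.9 253.7]
1 -1 36 [284.  203.1]
1 -1 70 [284.8 218.1]
1 1 36 [273.6 203.1]
1 1 70 [272.7 218.1]
(np.float64(426.32823857906817), np.float64(251.11638278166996))
```

View pics/w4c.png

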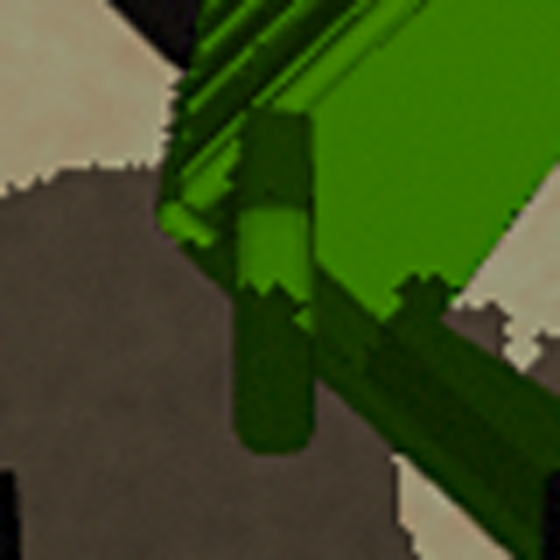

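The tab's top face spans rows 214–250 and columns 274–285, centred about (279,232). That is within about 2 mm of the prediction, so I'm descending now and will close with a light grip so the tab can pivot.

Request:
{"method": "arm_command", "body": {"increments": [[1.5, -0.8, 25, 0], [1.5, -0.8, 50, 0], [1.5, -0.8, 63, 0], [1.5, -0.8, 63, 0], [1.5, -0.8, 63, 0]]}}

```text
time_s: 6.35
tool_pos: [0.5089, -0.0777, 0.1224]
tcp_rot: [[0.734, 0.679, -0.001], [0.679, -0.734, 0.0], [-0.0, -0.001, -1.0]]
wrist_force: [1.0, 0.4, -0.1]
finger_gap: 0.04
```

Request:
{"method": "arm_command", "body": {"increments": [[0, 0, 0, 0], [0, 0, 0, 0], [0, 0, 0, 0], [0, 0, 0, 0], [0, 0, 0, 0]], "grip": 0, "force": 25}}

```text
time_s: 6.77
tool_pos: [0.5094, -0.0776, 0.1236]
tcp_rot: [[0.734, 0.679, 0.002], [0.679, -0.734, -0.001], [0.001, 0.002, -1.0]]
wrist_force: [-0.6, -0.7, 7.0]
finger_gap: 0.0073
```

Request:
{"method": "arm_command", "body": {"increments": [[0, 0.6, -2, 0], [-0.2, 1.3, -4, 0], [-0.3, 2, -6, 0], [-0.5, 2.8, -8.5, 0], [-0.5, 2.8, -8.5, 0]]}}

```text
time_s: 7.18
tool_pos: [0.5099, -0.0794, 0.1311]
tcp_rot: [[0.734, 0.679, -0.001], [0.679, -0.734, 0.001], [-0.0, -0.002, -1.0]]
wrist_force: [-1.6, 0.7, -2.2]
finger_gap: 0.0073
```

Request:
{"method": "arm_command", "body": {"increments": [[-0.1, 0.8, -2.1, 0], [-0.2, 1.6, -4.2, 0], [-0.4, 2.4, -6.3, 0], [-0.5, 3.2, -8.4, 0], [-0.5, 3.2, -8.4, 0]]}}

```text
time_s: 7.6
tool_pos: [0.5131, -0.0831, 0.1405]
tcp_rot: [[0.734, 0.679, 0.003], [0.679, -0.734, -0.002], [0.001, 0.004, -1.0]]
wrist_force: [-0.1, -0.7, -2.4]
finger_gap: 0.0073
```

Run:
```python
from h import *
d=shot("side","s5.png",(250,130,120,110),5)
print(state()["tool_pos"],state()["finger_gap"])
```

```text
[ 0.5129672  -0.08307663  0.14028084] 0.0077725314216452596
```

View pics/s5.png

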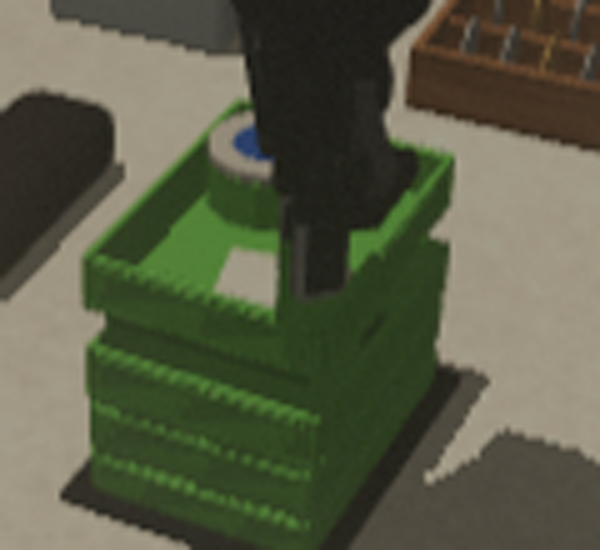

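The crop shows the lid still on, but the visible rim corners all seem to have risen by a similar amount, about 7.5 px. I'll quantify the tilt and check the second tray before going on.

Run:
```python
from h import *
d=load("s3.png")
c,s=np.cos(-.0383),np.sin(-.0383)
def W(q,dz=0,th=0,off=(0,0)):
    q=np.array(q,float); 
    # tilt th about far corner, axis horizontal perp. to diagonal
    f=np.array([55,-75,8.]); u=np.array([-.581,.814,0]); ax=np.cross(u,[0,0,1]); r=cv2.Rodrigues(ax*th)[0]; q=f+r@(q-f)
    return np.array([.5503+(c*q[0]-s*q[1])/1e3,-.1454+(s*q[0]+c*q[1])/1e3,.076+(q[2]+dz)/1e3])
K={"L":(55,75,36),"R":(-55,-75,36),"F":(55,-75,36),"Lband":(55,75,8),"Rband":(-55,-75,8)}
print("before"); print({k:np.round(proj(d,W(K[k])),1) for k in K})
for dz,th in [(17,0),(0,.1),(8,.05)]: print(dz,th,{k:np.round(proj(d,W(K[k],dz,th)),1) for k in K})
a=np.load("pics/s3.png.img.npy");b=np.load("pics/s5.png.img.npy")
for y0,y1 in [(203,208),(212,218),(222,228)]:
    t=b[y0:y1,270:300]; m=cv2.matchTemplate(a[y0-6:y1+6,268:302],t,cv2.TM_CCOEFF_NORMED); print(y0,cv2.minMaxLoc(m)[1],np.array(cv2.minMaxLoc(m)[3])-[2,6])
big=np.vstack([np.hstack([i[140:235,258:350] for i in (a,b)])]); cv2.imwrite("pics/cmp.png",cv2.resize(big,None,fx=4.3,fy=4.3,interpolation=cv2.INTER_CUBIC))
```

```text
before
{'L': array([266.8, 189.2]), 'R': array([341.4, 168.4]), 'F': array([297.7, 156.5]), 'Lband': array([267.1, 199.8]), 'Rband': array([340.3, 178.6])}
17 0 {'L': array([266.7, 182.6]), 'R': array([342.1, 162. ]), 'F': array([297.9, 150.2]), 'Lband': array([266.9, 193.4]), 'Rband': array([341. , 172.4])}
0 0.1 {'L': array([266.6, 183.6]), 'R': array([341.3, 165.3]), 'F': array([297.5, 155.9]), 'Lband': array([266.9, 195.1]), 'Rband': array([340.5, 176.2])}
8 0.05 {'L': array([266.6, 183.4]), 'R': array([341.7, 163.8]), 'F': array([297.7, 153.2]), 'Lband': array([267. , 194.5]), 'Rband': array([340.7, 174.5])}
203 0.7158129215240479 [0 2]
212 0.9035162925720215 [0 0]
222 0.9914724826812744 [0 0]
```

View pics/cmp.png

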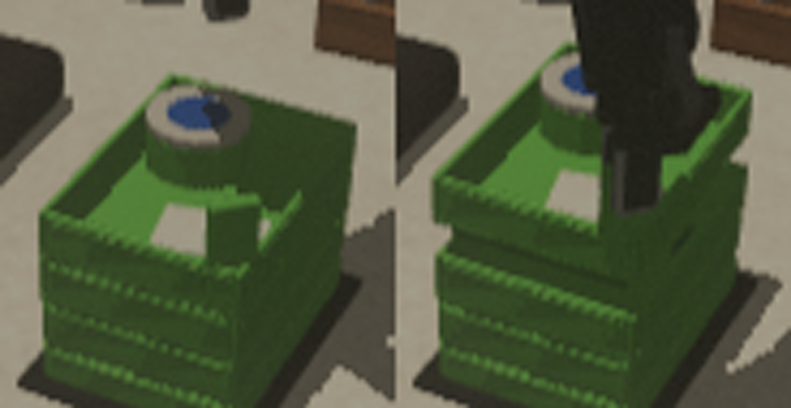

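This confirms a straight lift: the deep grip was too stiff to pivot, and the tray popped level off the beads. The second tray hasn't moved and the lid is still on. The lift can be undone, so I'll put the tray back, seat it by pressing on the lid, and regrip only the top few mm of the tab so it can tilt.

Request:
{"method": "arm_command", "body": {"increments": [[0.5, -3.2, 5, 0], [1, -6, 9, 0], [1, -6, 13, 0], [1, -6, 17, 0], [1, -6, 17, 0]], "grip": 0, "force": 60}}

```text
time_s: 8.07
tool_pos: [0.5097, -0.0771, 0.1238]
tcp_rot: [[0.733, 0.68, 0.004], [0.68, -0.733, -0.001], [0.002, 0.003, -1.0]]
wrist_force: [-3.7, 4.8, 11.0]
finger_gap: 0.0065
```

Request:
{"method": "arm_command", "body": {"increments": [[0, 0, 0.5, 0], [0, 0, 1, 0], [0, 0, 1, 0], [0, 0, 1, 0]]}}

```text
time_s: 8.4
tool_pos: [0.5098, -0.077, 0.1237]
tcp_rot: [[0.733, 0.68, 0.004], [0.68, -0.733, -0.001], [0.002, 0.004, -1.0]]
wrist_force: [-6.4, 6.1, 20.4]
finger_gap: 0.0064
```

Request:
{"method": "arm_command", "body": {"increments": [[0, 0, 0, 0], [0, 0, 0, 0], [0, 0, -20, 0], [0, 0, -55, 0], [0, 0, -62, 0]], "grip": 40}}

```text
time_s: 8.82
tool_pos: [0.5103, -0.0779, 0.1875]
tcp_rot: [[0.734, 0.679, 0.006], [0.679, -0.734, -0.003], [0.003, 0.006, -1.0]]
wrist_force: [0.3, -0.5, 0.6]
finger_gap: 0.0402
```

Request:
{"method": "arm_command", "body": {"increments": [[-9, 39, 0, 0], [-18, 78, 0, 0], [-27, 117, 0, 0], [-27, 117, 0, 0], [-27, 117, 0, 0]], "grip": 0}}

```text
time_s: 9.23
tool_pos: [0.5686, -0.1829, 0.182]
tcp_rot: [[0.735, 0.678, -0.001], [0.678, -0.735, 0.0], [-0.0, -0.001, -1.0]]
wrist_force: [-0.4, -0.4, -0.2]
finger_gap: 0.0003
```

Request:
{"method": "arm_command", "body": {"increments": [[0, 0, 0, 0], [0, 0, 30, 0], [0, 0, 55, 0], [0, 0, 55, 0], [0, 0, 55, 0]]}}

```text
time_s: 9.65
tool_pos: [0.5681, -0.1805, 0.1285]
tcp_rot: [[0.733, 0.68, -0.001], [0.68, -0.733, 0.001], [-0.0, -0.001, -1.0]]
wrist_force: [0.4, -0.6, 0.9]
finger_gap: 0.0003
```

Run:
```python
from h import *
print(delta((.569,-.182,.119),-47.2),state()["tool_pos"],state()["wrist_force"])
```

```text
(array([-3.500e-01,  1.764e+00,  9.511e+00,  1.000e-03]), np.float64(-47.15)) [ 0.56806883 -0.18047624  0.12851378] [ 0.41282121 -0.6005658   0.88866345]
```

Request:
{"method": "arm_command", "body": {"increments": [[0, 1, 3, 0], [0, 1, 6, 0], [0, 1, 8, 0], [0, 1, 9, 0], [0, 1, 9, 0]]}}

```text
time_s: 10.07
tool_pos: [0.5702, -0.1825, 0.1226]
tcp_rot: [[0.734, 0.679, 0.004], [0.679, -0.734, -0.002], [0.002, 0.004, -1.0]]
wrist_force: [-2.9, 2.1, 15.3]
finger_gap: -0.0002
```

Request:
{"method": "arm_command", "body": {"increments": [[0, 0, 1, 0], [0, 0, 2, 0], [0, 0, 2.5, 0], [0, 0, 2.5, 0], [0, 0, 2.5, 0]]}}

```text
time_s: 10.48
tool_pos: [0.5705, -0.1827, 0.1223]
tcp_rot: [[0.734, 0.68, 0.006], [0.68, -0.734, -0.003], [0.002, 0.006, -1.0]]
wrist_force: [-8.7, 4.3, 30.0]
finger_gap: -0.0003
```

Request:
{"method": "arm_command", "body": {"increments": [[0, 0, 0.5, 0], [0, 0, 1, 0], [0, 0, 1, 0], [0, 0, 1, 0]]}}

```text
time_s: 10.82
tool_pos: [0.5706, -0.1828, 0.1221]
tcp_rot: [[0.733, 0.68, 0.006], [0.68, -0.733, -0.004], [0.002, 0.007, -1.0]]
wrist_force: [-11.5, 5.5, 36.3]
finger_gap: -0.0003
```

36 N leaves the lid's top at z 0.122, which is 5 mm too high, so the far side isn't re-plugged. Backing off to look.

Request:
{"method": "arm_command", "body": {"increments": [[0, 0, -20, 0], [0, 0, -55, 0], [0, 0, -65, 0], [0, 0, -65, 0], [0, 0, -65, 0]]}}

```text
time_s: 11.23
tool_pos: [0.5692, -0.1823, 0.1812]
tcp_rot: [[0.734, 0.679, 0.001], [0.679, -0.734, -0.001], [0.0, 0.001, -1.0]]
wrist_force: [-0.2, -0.2, -0.7]
finger_gap: -0.0001
```

Request:
{"method": "arm_command", "body": {"increments": [[-15, -35, -20, 0], [-30, -70, -40, 0], [-45, -105, -60, 0], [-45, -105, -60, 0], [-45, -105, -60, 0]], "grip": 40}}

```text
time_s: 11.65
tool_pos: [0.464, -0.1352, 0.2414]
tcp_rot: [[0.734, 0.679, 0.001], [0.679, -0.734, -0.001], [0.0, 0.001, -1.0]]
wrist_force: [0.6, 0.3, -0.9]
finger_gap: 0.0395
```

Run:
```python
from h import *
shot("wrist","w6.png"); shot("side","s6.png"); shot("top","t6.png")
w,s,t=[np.load(f"pics/{n}.png.img.npy") for n in("w6","s6","t6")]
d=load("w6.png"); print(d["s"]["tool_pos"])
r=lambda i,x,y,ww,h,W,H: cv2.resize(i[y:y+h,x:x+ww],(W,H),interpolation=cv2.INTER_CUBIC)
out=np.hstack([r(s,255,145,100,100,400,400),np.vstack([r(w,0,0,560,420,400,300)]) if 0 else r(t,290,170,100,100,400,400)])
cv2.imwrite("pics/cmp2.png",np.vstack([out,np.hstack([r(w,0,0,560,420,266,200),np.zeros((200,534,3),np.uint8)])])); cv2.imwrite("pics/w6.png",w)
K={"F":(.6045,-.2224,.112),"lid":(.5689,-.1821,.117),"L":(.6082,-.0726,.112),"R":(.4925,-.2182,.112),"tab":(.5078,-.0787,.146)}
for k in K: print(k,np.round(proj(d,K[k]),1))
```

```text
[ 0.46399674 -0.13523412  0.24135062]
F [452.7 153.7]
lid [396.8 153. ]
L [344.2  23.9]
R [359.8 233.2]
tab [265.3 124.8]
```

View pics/cmp2.png

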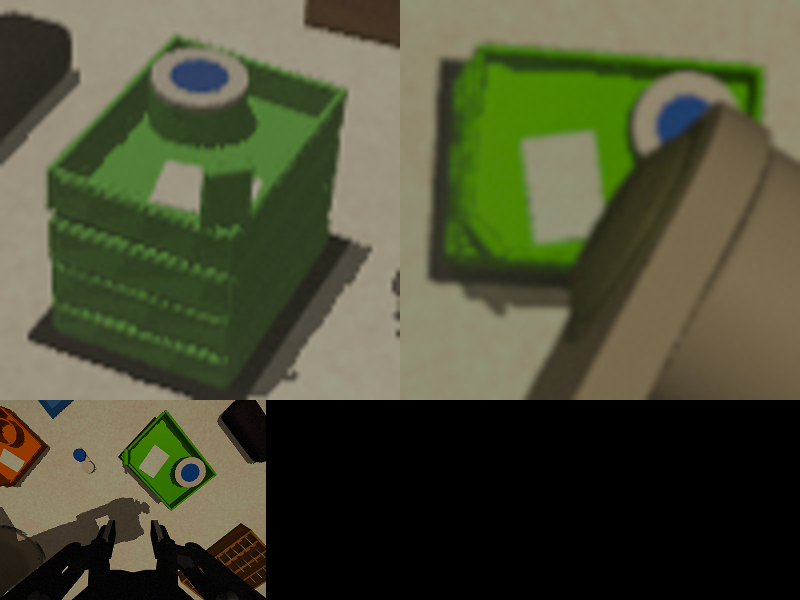

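The views show the +x side (corners L and F) about 5 mm high and the -x side seated. The lid is still flush on the cup. I'll check for a lateral shift.

Run:
```python
from h import *
t=load("t6.png"); w=load("w6.png"); a=np.load("pics/top1.png.img.npy"); b=np.load("pics/t6.png.img.npy")
for n,u,v,z in[("TL",310,181.2,.117),("TR",381.2,186.2,.117)]: print(n,hit(t,u,v,z).round(4))
# image-registered shift of top rim strips (pixels)
for n,(x,y,ww,h) in {"topedge":(315,178,35,9),"leftTL":(300,180,22,20),"paper":(318,203,26,26)}.items():
    T=a[y:y+h,x:x+ww].astype(np.float32);S=b[y:y+h,x:x+ww].astype(np.float32)
    print(n,[np.round(x,2) for x in cv2.phaseCorrelate(T[...,1],S[...,1],cv2.createHanningWindow((ww,h),cv2.CV_32F))])
def blue(i,box):
    x,y,ww,h=box; r=i[y:y+h,x:x+ww].astype(int); m=(r[...,0]-r[...,2]>40)&(r[...,0]>r[...,1]); Y,X=np.nonzero(m); return X.mean()+x,Y.mean()+y,len(X)
im=np.load("pics/w6.png.img.npy"); u,v,n=blue(im,(360,110,90,90)); print(u,v,n,hit(w,u,v,.122))
im=np.load("pics/w3.png.img.npy"); u,v,n=blue(im,(240,180,80,80)); print(u,v,n,hit(load("w3.png"),u,v,.117))
for f in("s3.png","s6.png"):
    im=np.load(f"pics/{f}.img.npy"); u,v,n=blue(im,(285,155,40,25)); print(f,u,v,n,hit(load(f),u,v,.117))
# paper label centre in side images
```

```text
TL [ 0.6095 -0.0761  0.117 ]
TR [ 0.6024 -0.2247  0.117 ]
topedge [array([-0.09,  0.61]), np.float64(1.24)]
leftTL [array([ 0.46, -0.75]), np.float64(0.73)]
paper [array([0.54, 0.33]), np.float64(1.01)]
400.1405550581916 152.1512981199642 1117 [ 0.57050282 -0.18182316  0.122     ]
281.76994434137293 215.0705009276438 1078 [ 0.57320589 -0.17970599  0.117     ]
s3.png 301.82 166.16 50 [ 0.57408937 -0.18040801  0.117     ]
s6.png 304.41975308641975 163.65432098765433 81 [ 0.57290444 -0.19271353  0.117     ]
```

The tray has shifted about 2–3 mm toward the far corner, along the jaw axis. I'll regrip deep, lift slightly, shift it back toward the tab, and re-plug.

Request:
{"method": "arm_command", "body": {"increments": [[24, -3.4, 10, 0], [48, -6.7, 30, 0], [72, -10, 56, 0], [72, -10, 56, 0], [72, -10, 56, 0]]}}

```text
time_s: 12.22
tool_pos: [0.5109, -0.0789, 0.1824]
tcp_rot: [[0.733, 0.681, -0.005], [0.681, -0.733, 0.002], [-0.002, -0.004, -1.0]]
wrist_force: [0.1, -0.7, 0.0]
finger_gap: 0.0401
```

Request:
{"method": "arm_command", "body": {"increments": [[0, 0, 0, 0], [0, 0, 0, 0], [0, 0, 25, 0], [0, 0, 50, 0], [0, 0, 60, 0]]}}

```text
time_s: 12.63
tool_pos: [0.5098, -0.0799, 0.123]
tcp_rot: [[0.735, 0.678, -0.002], [0.678, -0.735, 0.001], [-0.001, -0.002, -1.0]]
wrist_force: [0.3, -1.1, -1.0]
finger_gap: 0.0401
```

Run:
```python
from h import *
print(delta((.5100,-.079,.1225),-47.2),state()["tool_pos"],state()["wrist_force"])
```

```text
(array([ 0.739, -0.559,  0.532, -0.001]), np.float64(-47.28)) [ 0.50983801 -0.07991244  0.12303208] [ 0.25178925 -1.12115517 -0.97804494]
```

Grip at 60 N, lift 12 mm, then shift toward the tab.

Request:
{"method": "arm_command", "body": {"increments": [[0.7, 0, 0, 0], [0.7, 0, 0, 0], [0.7, 0, 0, 0], [0.7, 0, 0, 0], [0.7, 0, 0, 0]], "grip": 0, "force": 60}}

```text
time_s: 13.05
tool_pos: [0.5113, -0.0788, 0.1269]
tcp_rot: [[0.734, 0.679, 0.001], [0.679, -0.734, -0.0], [0.0, 0.001, -1.0]]
wrist_force: [-7.8, 4.7, 6.6]
finger_gap: 0.0067
```

Request:
{"method": "arm_command", "body": {"increments": [[0, 0, -3, 0], [0, 0, -6, 0], [0, 0, -9, 0], [0, 0, -12, 0], [0, 0, -12, 0]]}}

```text
time_s: 13.47
tool_pos: [0.5117, -0.0791, 0.1377]
tcp_rot: [[0.734, 0.679, 0.001], [0.679, -0.734, -0.0], [0.001, 0.001, -1.0]]
wrist_force: [-0.5, -1.1, -2.4]
finger_gap: 0.0069
```

Run:
```python
from h import *
s=state();print(s["tool_pos"],s["wrist_force"],s["finger_gap"])
d=shot("side","s7.png")
a=np.load("pics/s6.png.img.npy");b=np.load("pics/s7.png.img.npy")
# vertical/horizontal shift of tray rim left edge, of paper and second tray rows vs s6
for n,(x,y,w,h) in {"Lcorner":(262,184,22,12),"cupleft":(288,155,14,22),"Ffar":(288,150,20,8),"second":(264,199,30,9),"third":(264,210,30,9)}.items():
    m=cv2.matchTemplate(b[y-12:y+h+6,x-4:x+w+4],a[y:y+h,x:x+w],cv2.TM_CCOEFF_NORMED); _,v,_,l=cv2.minMaxLoc(m); print(n,round(v,2),l[0]-4,l[1]-12)
```

```text
[ 0.5116875  -0.07912986  0.13769312] [-0.45952063 -1.07771778 -2.39450821] 0.006851401539995325
Lcorner 0.98 -1 -3
cupleft 0.95 -1 -3
Ffar 0.41 2 -3
second 0.99 0 0
third 1.0 0 0
```

Request:
{"method": "arm_command", "body": {"increments": [[0.3, -1.4, 0, 0], [0.5, -2.7, 0, 0], [0.5, -2.7, 3, 0], [0.5, -2.7, 6, 0], [0.5, -2.7, 6, 0]]}}

```text
time_s: 13.93
tool_pos: [0.5098, -0.0768, 0.1317]
tcp_rot: [[0.734, 0.679, 0.0], [0.679, -0.734, -0.0], [-0.0, 0.0, -1.0]]
wrist_force: [-7.2, 1.8, 11.6]
finger_gap: 0.0069
```

Request:
{"method": "arm_command", "body": {"increments": [[0, 0, 2, 0], [0, 0, 4, 0], [0, 0, 4, 0], [0, 0, 4, 0]]}}

```text
time_s: 14.27
tool_pos: [0.5106, -0.0772, 0.1277]
tcp_rot: [[0.734, 0.679, 0.002], [0.679, -0.734, -0.002], [0.001, 0.003, -1.0]]
wrist_force: [-1.6, 0.9, 5.5]
finger_gap: 0.0066
```

Request:
{"method": "arm_command", "body": {"increments": [[0, 0, 2, 0], [0, 0, 4, 0], [0, 0, 4, 0], [0, 0, 4, 0]]}}

```text
time_s: 14.6
tool_pos: [0.5107, -0.0769, 0.1258]
tcp_rot: [[0.733, 0.68, 0.003], [0.68, -0.733, -0.002], [0.001, 0.004, -1.0]]
wrist_force: [-11.7, 5.2, 25.6]
finger_gap: 0.0064
```

```bash
cat > cmp.py <<'E'
from h import *
import sys
d=shot("side",sys.argv[1]+".png")
a=np.load("pics/s3.png.img.npy");b=np.load(f"pics/{sys.argv[1]}.png.img.npy")
up=lambda i:cv2.resize(i,None,fx=4,fy=4,interpolation=cv2.INTER_CUBIC)
for n,(x,y,w,h) in {"Lcorner":(262,183,20,12),"Lwall":(270,176,14,14),"Ffar":(290,152,14,8),"Rcorner":(333,164,14,12),"second":(264,199,30,9),"third":(264,210,30,9)}.items():
    m=cv2.matchTemplate(up(b[y-12:y+h+6,x-5:x+w+5]),up(a[y:y+h,x:x+w]),cv2.TM_CCOEFF_NORMED); _,v,_,l=cv2.minMaxLoc(m); print(n,round(v,2),l[0]/4-5,l[1]/4-12)
s=state();print(s["tool_pos"],s["wrist_force"],s["finger_gap"])
E
python3 cmp.py s8
```

```text
Lcorner 0.99 -1.0 -1.25
Lwall 0.99 -1.5 -1.25
Ffar 0.44 -1.25 -2.5
Rcorner 0.97 -0.75 -2.0
second 0.98 0.0 -0.25
third 1.0 0.0 0.0
[ 0.51065751 -0.07689013  0.12574021] [-11.85233033   4.89234424  26.87088754] 0.006582882093520089
```

Request:
{"method": "arm_command", "body": {"increments": [[0, 0, -3, 0], [0, 0, -6, 0], [-1.8, -1.7, -6, 0], [-1.8, -1.7, -6, 0], [-1.8, -1.7, -6, 0]]}}

```text
time_s: 15.07
tool_pos: [0.5081, -0.0772, 0.1294]
tcp_rot: [[0.734, 0.679, 0.002], [0.679, -0.734, -0.001], [0.001, 0.003, -1.0]]
wrist_force: [3.2, -3.0, 4.3]
finger_gap: 0.0064
```

Request:
{"method": "arm_command", "body": {"increments": [[0, 0, 2, 0], [0, 0, 4, 0], [0, 0, 6, 0], [0, 0, 6, 0], [0, 0, 6, 0]]}}

```text
time_s: 15.48
tool_pos: [0.5082, -0.0766, 0.1257]
tcp_rot: [[0.733, 0.68, 0.003], [0.68, -0.733, -0.001], [0.002, 0.003, -1.0]]
wrist_force: [-7.1, 2.4, 28.6]
finger_gap: 0.0066
```

```bash
python3 cmp.py s9
```

```text
Lcorner 0.99 0.0 -0.75
Lwall 0.99 -0.25 -0.75
Ffar 0.5 -3.75 -1.5
Rcorner 0.97 0.25 -1.5
second 0.99 0.0 0.0
third 1.0 0.0 0.0
[ 0.50818252 -0.07664765  0.12566027] [-7.75598996  4.41640078 28.64484129] 0.006944870940150549
```

Lateral alignment now matches the start, with about 2–4 mm still to seat. I'll release and press on the lid to plug the far side.

Request:
{"method": "arm_command", "body": {"increments": [[0, 0, 0, 0], [0, 0, 0, 0], [0, 0, -20, 0], [0, 0, -55, 0], [0, 0, -65, 0]], "grip": 40}}

```text
time_s: 15.95
tool_pos: [0.5081, -0.0768, 0.191]
tcp_rot: [[0.734, 0.679, 0.003], [0.679, -0.734, -0.001], [0.002, 0.003, -1.0]]
wrist_force: [0.5, -1.2, 1.0]
finger_gap: 0.0397
```

Request:
{"method": "arm_command", "body": {"increments": [[-9, 39, 0, 0], [-18, 78, 0, 0], [-27, 116, 0, 0], [-27, 116, 0, 0], [-27, 116, 0, 0]], "grip": 0}}

```text
time_s: 16.37
tool_pos: [0.5661, -0.1811, 0.186]
tcp_rot: [[0.735, 0.678, -0.003], [0.678, -0.735, 0.002], [-0.001, -0.003, -1.0]]
wrist_force: [-0.1, 0.6, 0.8]
finger_gap: -0.0
```

```bash
python3 - <<'E'
from h import *
print(delta((.5692,-.182,.126),-47.2),state()["tool_pos"])
E
python3 cmp.py s10
```

```text
(array([ 1.7400e+00,  2.9340e+00,  6.0032e+01, -2.0000e-03]), np.float64(-47.33)) [ 0.56609156 -0.18113141  0.18604218]
Lcorner 1.0 0.0 -1.0
Lwall 1.0 -0.25 -1.0
Ffar 0.99 0.5 -2.75
Rcorner 0.99 0.25 -1.75
second 0.99 0.0 0.0
third 1.0 0.0 0.0
[ 0.56583343 -0.17990505  0.18654346] [-0.56916715 -0.22226843  0.23074287] 4.912207032147492e-05
```

Request:
{"method": "arm_command", "body": {"increments": [[2, 2, 25, 0], [2, 2, 45, 0], [2, 2, 54, 0], [2, 2, 54, 0], [2, 2, 54, 0]]}}

```text
time_s: 16.83
tool_pos: [0.5692, -0.1796, 0.1345]
tcp_rot: [[0.733, 0.68, -0.0], [0.68, -0.733, 0.0], [0.0, -0.0, -1.0]]
wrist_force: [-0.2, -0.5, -0.1]
finger_gap: 0.0003
```

Request:
{"method": "arm_command", "body": {"increments": [[0, 0, 2, 0], [0, 0, 4, 0], [0, 0, 6, 0], [0, 0, 8, 0], [0, 0, 8, 0]]}}

```text
time_s: 17.25
tool_pos: [0.5691, -0.1802, 0.1257]
tcp_rot: [[0.734, 0.679, -0.0], [0.679, -0.734, 0.0], [-0.0, -0.0, -1.0]]
wrist_force: [0.9, 0.5, 0.1]
finger_gap: 0.0
```

Request:
{"method": "arm_command", "body": {"increments": [[0, 0, 1, 0], [0, 0, 2, 0], [0, 0, 3, 0], [0, 0, 3, 0], [0, 0, 3, 0]]}}

```text
time_s: 17.67
tool_pos: [0.5693, -0.1803, 0.123]
tcp_rot: [[0.734, 0.679, 0.0], [0.679, -0.734, -0.0], [0.0, 0.0, -1.0]]
wrist_force: [-0.1, -0.8, -0.5]
finger_gap: -0.0
```

Request:
{"method": "arm_command", "body": {"increments": [[0, 1, 1, 0], [0, 1, 2, 0], [0, 1, 3, 0], [0, 1, 3, 0], [0, 1, 3, 0]]}}

```text
time_s: 18.08
tool_pos: [0.5703, -0.1811, 0.122]
tcp_rot: [[0.734, 0.679, 0.002], [0.679, -0.734, -0.001], [0.001, 0.002, -1.0]]
wrist_force: [-4.4, 1.7, 15.1]
finger_gap: -0.0004
```

Request:
{"method": "arm_command", "body": {"increments": [[0, 0, 1, 0], [0, 0, 2, 0], [0, 0, 3, 0], [0, 0, 3, 0], [0, 0, 3, 0]]}}

```text
time_s: 18.5
tool_pos: [0.5708, -0.182, 0.1208]
tcp_rot: [[0.734, 0.679, 0.004], [0.679, -0.734, -0.003], [0.001, 0.005, -1.0]]
wrist_force: [-9.0, 0.9, 25.9]
finger_gap: -0.0004
```

Request:
{"method": "arm_command", "body": {"increments": [[0, 0, 0.7, 0], [-0.7, -0.7, 1.5, 0], [-1, -1, 1.5, 0], [-1, -1, 1.5, 0]]}}

```text
time_s: 18.83
tool_pos: [0.5707, -0.1821, 0.1207]
tcp_rot: [[0.734, 0.679, 0.008], [0.679, -0.734, -0.005], [0.003, 0.009, -1.0]]
wrist_force: [-4.5, 1.9, 31.2]
finger_gap: -0.0001
```

```bash
python3 cmp.py s11
```

```text
Lcorner 0.99 0.0 -2.0
Lwall 0.99 0.25 -2.25
Ffar 0.51 -1.25 -1.5
Rcorner 0.99 -0.5 -0.75
second 0.96 0.0 -0.25
third 1.0 0.0 0.0
[ 0.57073747 -0.18212608  0.12068613] [-4.72983674  2.12723551 30.63391991] 0.00019221024408324144
```

The re-plugging jams on the beads, so the far side stays 4–5 mm high (under the 8 mm limit). New plan:
1. With the jaws loosely open around the tab, push its outer face toward the far corner while rising. The far foot is blocked by the rim below, so this horizontal push tips the tab corner up.
2. Then clamp and lift.

Request:
{"method": "arm_command", "body": {"increments": [[0, 0, -20, 0], [0, 0, -55, 0], [0, 0, -72, 0], [0, 0, -72, 0], [0, 0, -72, 0]]}}

```text
time_s: 19.3
tool_pos: [0.5686, -0.181, 0.1877]
tcp_rot: [[0.734, 0.679, 0.001], [0.679, -0.734, -0.001], [0.0, 0.001, -1.0]]
wrist_force: [-1.6, 0.7, -0.4]
finger_gap: -0.0004
```

Request:
{"method": "arm_command", "body": {"increments": [[9, -37, 0, 0], [18, -74, 0, 0], [27, -110, 0, 0], [27, -110, 0, 0], [27, -110, 0, 0]], "grip": 26}}

```text
time_s: 19.72
tool_pos: [0.5127, -0.0805, 0.1864]
tcp_rot: [[0.733, 0.681, -0.002], [0.681, -0.733, 0.001], [-0.001, -0.002, -1.0]]
wrist_force: [0.2, 0.1, 0.4]
finger_gap: 0.0261
```

Request:
{"method": "arm_command", "body": {"increments": [[0, 0, 0, 0], [0, 0, 0, 0], [0, 0, 0, 0]]}}

```text
time_s: 19.97
tool_pos: [0.5138, -0.0827, 0.1868]
tcp_rot: [[0.735, 0.678, -0.001], [0.678, -0.735, 0.0], [-0.0, -0.001, -1.0]]
wrist_force: [-0.1, 0.4, -0.2]
finger_gap: 0.026
```

```bash
python3 cmp.py s12
python3 - <<'E'
from h import *
R=np.array(state()["tcp_rot"]); t=np.array([.5086,-.0775,.123])+R[:,1]*.006
print(delta(t,-47.2),state()["finger_gap"])
d=shot("wrist","w12.png"); im=np.load("pics/w12.png.img.npy"); 
for p in [(.5086,-.0775,.146)]: print(proj(d,p))
# column extent of green tab top just below its upper part
h=cv2.cvtColor(im,cv2.COLOR_BGR2HSV); 
for r in (228,236,244,248,252): 
    g=np.nonzero((h[r,200:330,0]>40)&(h[r,200:330,0]<75)&(h[r,200:330,1]>150))[0]+200; print(r,g.min() if len(g) else None,[int(x) for x in g[:1]],[int(g[i]) for i in range(len(g)-1) if g[i+1]-g[i]>1],len(g))
E
```

```text
Lcorner 0.99 -0.5 -2.0
Lwall 1.0 -0.75 -2.0
Ffar 0.99 0.0 -3.5
Rcorner 0.97 -0.25 -2.0
second 0.96 0.0 -0.5
third 1.0 0.0 0.0
[ 0.51376145 -0.08264395  0.18689342] [0.2741079  0.38027804 0.74539885] 0.02589702678471705
(array([-2.8200e-01, -1.2440e+00,  6.3898e+01, -1.0000e-03]), np.float64(-47.28)) 0.02589702678471705
(np.float64(269.8475627570786), np.float64(235.74410427660874))
228 266 [266] [] 37
236 266 [266] [] 40
244 266 [266] [277] 45
248 267 [267] [276] 45
252 295 [295] [304, 307] 23
```

The far corner is sitting on the wall below (~8 mm), with the tray about 1.2 mm too far in +x, so this is misalignment rather than the beads. Grip again, lift slightly, nudge −x, lower.

Request:
{"method": "arm_command", "body": {"increments": [[0, -6.5, 20, 0], [0, -6.5, 45, 0], [0, -6.5, 63, 0], [0, -6.5, 63, 0], [0, -6.5, 63, 0]]}}

```text
time_s: 20.48
tool_pos: [0.5091, -0.0774, 0.1243]
tcp_rot: [[0.734, 0.679, -0.001], [0.679, -0.734, 0.0], [-0.001, -0.001, -1.0]]
wrist_force: [-0.5, -1.1, 0.6]
finger_gap: 0.0261
```

Request:
{"method": "arm_command", "body": {"increments": [[0, 0, 0, 0], [0, 0, 0, 0], [0, 0, 0, 0], [0, 0, -4, 0], [0, 0, -8, 0]], "grip": 0, "force": 60}}

```text
time_s: 20.9
tool_pos: [0.5091, -0.0771, 0.1329]
tcp_rot: [[0.734, 0.679, -0.0], [0.679, -0.734, 0.0], [0.0, -0.0, -1.0]]
wrist_force: [-1.5, -0.6, -2.0]
finger_gap: 0.0068
```

Request:
{"method": "arm_command", "body": {"increments": [[-1.1, -0.7, -2, 0], [-1.1, -0.7, -2, 0], [-1.1, -0.7, -2, 0], [-1.1, -0.7, -2, 0]]}}

```text
time_s: 21.23
tool_pos: [0.5075, -0.0771, 0.1341]
tcp_rot: [[0.734, 0.679, -0.001], [0.679, -0.734, 0.001], [-0.0, -0.001, -1.0]]
wrist_force: [0.2, 0.1, -2.0]
finger_gap: 0.0065
```

```bash
python3 cmp.py s13
```

```text
Lcorner 0.99 0.5 -3.0
Lwall 1.0 3.0 -5.75
Ffar 0.52 -2.75 -2.25
Rcorner 0.97 1.0 -2.75
second 0.97 0.0 0.25
third 1.0 0.0 0.0
[ 0.50761421 -0.07715526  0.13406811] [ 0.84670181 -0.34609551 -1.28949946] 0.006512498020104016
```

Request:
{"method": "arm_command", "body": {"increments": [[0.7, 0.2, 1, 0], [0.7, 0.2, 3, 0], [0.7, 0.2, 5, 0], [0.7, 0.2, 7, 0], [0.7, 0.2, 8, 0]]}}

```text
time_s: 21.7
tool_pos: [0.5093, -0.0773, 0.1271]
tcp_rot: [[0.734, 0.679, 0.002], [0.679, -0.734, -0.001], [0.001, 0.003, -1.0]]
wrist_force: [-2.4, 0.9, 5.9]
finger_gap: 0.0067
```

Request:
{"method": "arm_command", "body": {"increments": [[0, 0, 1, 0], [0, 0, 2, 0], [0, 0, 3, 0], [0, 0, 3, 0]]}}

```text
time_s: 22.03
tool_pos: [0.5093, -0.077, 0.1255]
tcp_rot: [[0.733, 0.68, 0.003], [0.68, -0.733, -0.001], [0.001, 0.003, -1.0]]
wrist_force: [-7.1, 5.4, 18.6]
finger_gap: 0.0065
```

```bash
python3 cmp.py s14
```

```text
Lcorner 0.99 -0.25 -1.25
Lwall 0.99 -0.75 -1.25
Ffar 0.47 -0.75 -2.25
Rcorner 0.97 0.0 -1.5
second 0.97 0.0 -0.25
third 1.0 0.0 0.0
[ 0.50927892 -0.07701934  0.12551944] [-7.41536811  4.8583151  18.90818832] 0.006606083832776489
```

Wiggling laterally under light pressure to find the drop-in.

Request:
{"method": "arm_command", "body": {"increments": [[0, -1.5, -1, 0], [0, -2.5, -1, 0], [-1, -2.5, 0, 0], [-2, -2.5, 1, 0], [-2, -2.5, 2, 0]]}}

```text
time_s: 22.5
tool_pos: [0.5084, -0.0768, 0.1252]
tcp_rot: [[0.734, 0.679, 0.01], [0.679, -0.734, -0.002], [0.006, 0.008, -1.0]]
wrist_force: [-2.2, 7.9, 35.6]
finger_gap: 0.0066
```

```bash
python3 cmp.py s15
```

```text
Lcorner 0.99 0.0 -1.25
Lwall 0.99 3.0 -5.0
Ffar 0.49 -3.5 -1.5
Rcorner 0.97 0.25 -1.0
second 0.97 0.0 0.0
third 1.0 0.0 0.0
[ 0.50836818 -0.07675463  0.12530603] [-0.57113948  6.83294835 27.3602516 ] 0.006845456501797133
```

Request:
{"method": "arm_command", "body": {"increments": [[0, 0, -2, 0], [0, 0, -4, 0], [0, 0, -5, 0], [0, 0, -5, 0], [0, 0, -5, 0]]}}

```text
time_s: 22.97
tool_pos: [0.5071, -0.0774, 0.1273]
tcp_rot: [[0.734, 0.68, 0.005], [0.68, -0.734, -0.002], [0.002, 0.005, -1.0]]
wrist_force: [5.3, -2.5, 3.2]
finger_gap: 0.0067
```

```bash
python3 cmp.py s16
```

```text
Lcorner 0.99 0.5 -1.5
Lwall 0.99 0.25 -1.5
Ffar 0.59 -2.75 -1.75
Rcorner 0.96 0.5 -1.25
second 0.98 0.0 0.0
third 1.0 0.0 0.0
[ 0.50708052 -0.07738344  0.1272643 ] [ 6.03772503 -2.58739911  3.59317583] 0.006302167747306969
```

Request:
{"method": "arm_command", "body": {"increments": [[0.6, 0.7, 0, 0], [0.6, 0.7, 1, 0], [0.6, 0.7, 2, 0], [0.6, 0.7, 3, 0], [0.6, 0.7, 3, 0]]}}

```text
time_s: 23.43
tool_pos: [0.5074, -0.0768, 0.1254]
tcp_rot: [[0.734, 0.68, 0.004], [0.68, -0.734, -0.001], [0.002, 0.003, -1.0]]
wrist_force: [-2.0, 1.9, 18.4]
finger_gap: 0.0068
```

```bash
python3 cmp.py s17
python3 - <<'E'
from h import *
im=[np.load(f"pics/{n}.png.img.npy")[140:215,258:352] for n in("s3","s17")]
cv2.imwrite("pics/cmp3.png",cv2.resize(np.hstack(im),None,fx=4.2,fy=4.2,interpolation=cv2.INTER_CUBIC))
E
```

```text
Lcorner 0.99 0.25 -0.75
Lwall 0.99 0.0 -1.0
Ffar 0.54 -3.0 -1.5
Rcorner 0.97 0.25 -1.25
second 0.99 0.0 0.0
third 1.0 0.0 0.0
[ 0.50738106 -0.0767973   0.12543709] [-2.78160343  2.73288588 18.47671203] 0.006750499949568552
```

View pics/cmp3.png

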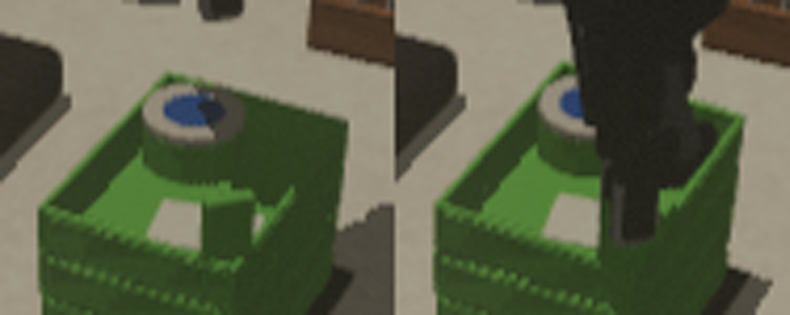

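Left is the original seating, right is now: tab side down, far corner about 4–5 mm up and laterally aligned, lid flush. Now I'll open the jaws and push the tab's outer face toward the far corner along the arc.

Request:
{"method": "arm_command", "body": {"increments": [[0, 0, -2, 0], [0, 0, -2, 0], [0, 4, -1, 0], [0, 8, 0, 0], [0, 9, 0, 0]], "grip": 26}}

```text
time_s: 23.9
tool_pos: [0.5125, -0.0836, 0.1227]
tcp_rot: [[0.734, 0.679, -0.001], [0.679, -0.734, 0.0], [-0.001, -0.001, -1.0]]
wrist_force: [0.1, 0.6, -0.6]
finger_gap: 0.0258
```

Request:
{"method": "arm_command", "body": {"increments": [[0, 1, 0, 0], [0, 2, 0, 0], [0, 3, 0, 0], [0, 3, 0, 0]]}}

```text
time_s: 24.23
tool_pos: [0.5144, -0.0855, 0.1233]
tcp_rot: [[0.734, 0.679, -0.0], [0.679, -0.734, 0.0], [-0.0, -0.0, -1.0]]
wrist_force: [-0.6, -0.2, 0.7]
finger_gap: 0.0259
```

```bash
python3 cmp.py s18
```

```text
Lcorner 0.99 0.0 -2.0
Lwall 0.99 -0.25 -2.0
Ffar 0.42 0.0 -2.75
Rcorner 0.97 0.0 -2.0
second 0.96 0.0 -0.5
third 1.0 0.0 0.0
[ 0.51437401 -0.08542819  0.12332269] [-0.09928728 -0.33888559  0.29956843] 0.02559999968429465
```

Request:
{"method": "arm_command", "body": {"increments": [[0, 1, 0, 0], [0, 2, 0, 0], [0, 3, 0, 0], [0, 3, 0, 0]]}}

```text
time_s: 24.62
tool_pos: [0.5158, -0.0861, 0.1233]
tcp_rot: [[0.734, 0.679, -0.002], [0.679, -0.734, 0.003], [0.001, -0.004, -1.0]]
wrist_force: [-4.2, 7.9, 4.0]
finger_gap: 0.0262
```

```bash
python3 cmp.py s19
```

```text
Lcorner 0.99 -0.25 -2.25
Lwall 0.99 1.0 -4.0
Ffar 0.4 0.25 -3.0
Rcorner 0.97 0.0 -2.0
second 0.95 0.0 -0.5
third 1.0 0.0 0.0
[ 0.51578908 -0.08612564  0.12334531] [-3.36798391  9.27314341  4.37217501] 0.02581717959750624
```

Contact: H ≈ 9 N, and the far foot is blocked as intended. Now the arc.

Request:
{"method": "arm_command", "body": {"increments": [[-0.1, 1, -3, 0], [-0.3, 2, -6, 0], [-0.5, 3, -9, 0], [-0.7, 4.2, -13, 0], [-0.9, 5.5, -17, 0]]}}

```text
time_s: 25.08
tool_pos: [0.5193, -0.092, 0.1405]
tcp_rot: [[0.734, 0.679, -0.001], [0.679, -0.734, 0.001], [-0.0, -0.001, -1.0]]
wrist_force: [-3.0, 3.9, 0.5]
finger_gap: 0.0259
```

```bash
python3 cmp.py s20
```

```text
Lcorner 0.95 -0.25 -7.5
Lwall 0.98 5.0 -11.75
Ffar 0.39 1.75 -4.5
Rcorner 0.97 -0.25 -4.25
second 0.94 0.0 -0.5
third 1.0 0.0 0.0
[ 0.51973498 -0.09227835  0.14139563] [-3.35292653  5.27676456  2.8320187 ] 0.025818291200493722
```

```bash
cat > apex.py <<'E'
from h import *
import sys
def run(f):
    im=np.load(f"pics/{f}.png.img.npy"); im=cv2.resize(im[130:180,280:320],None,fx=4,fy=4,interpolation=cv2.INTER_CUBIC).astype(int)
    g=(im[...,1]-im[...,2]>25)&(im[...,1]-im[...,0]>25)
    out=[]
    for c in (292,294,296,298,299,300,302): 
        y=np.nonzero(g[:,(c-280)*4])[0]; out.append(round(float(y[0]/4+130),2) if len(y) else None)
    print(f,out)
for f in sys.argv[1:]: run(f)
E
python3 apex.py s3 s5 s6 s12 s14 s17 s19 s20
```

```text
s3 [163.5, None, 159.0, 158.0, 158.0, 158.0, None]
s5 [168.0, 153.25, 151.25, 174.5, 151.0, 174.75, 175.75]
s6 [160.75, 158.75, 156.75, 154.75, 154.25, None, 155.0]
s12 [159.5, 157.5, 155.25, 154.25, None, 154.75, 155.0]
s14 [160.25, 158.25, 155.75, 154.75, 154.75, None, None]
s17 [161.25, 158.75, 156.5, 155.0, 155.25, 155.5, None]
s19 [159.5, 157.75, 155.25, 179.5, None, None, None]
s20 [170.25, 169.25, 154.75, 154.0, 170.25, 170.25, 177.75]
```

Blocked at 9 N, the far foot must be inside the wall. Correcting for tilt, the rim reading puts the far corner at about 7 mm and falling with tilt. I'll tilt further for margin.

Request:
{"method": "arm_command", "body": {"increments": [[-0.2, 1.3, -3, 0], [-0.4, 2.6, -6, 0], [-0.6, 3.9, -9, 0], [-0.9, 5.3, -12, 0], [-1.1, 6.7, -15, 0]]}}

```text
time_s: 25.55
tool_pos: [0.5231, -0.0976, 0.1556]
tcp_rot: [[0.734, 0.679, -0.001], [0.679, -0.734, 0.001], [0.0, -0.001, -1.0]]
wrist_force: [-2.1, 4.5, 1.7]
finger_gap: 0.0262
```

```bash
python3 cmp.py s21; python3 apex.py s21
```

```text
Lcorner 0.82 2.5 6.0
Lwall 0.88 2.5 -12.0
Ffar 0.77 -2.75 -3.75
Rcorner 0.97 -0.5 -6.75
second 0.94 0.0 -0.25
third 1.0 0.0 0.0
[ 0.52340828 -0.09788373  0.15624728] [-3.07975433  5.21776422  2.75581569] 0.02638945674625243
s21 [164.5, 165.5, 166.75, 166.5, 166.75, 166.75, 171.25]
```

Request:
{"method": "arm_command", "body": {"increments": [[-0.2, 1.3, -2.5, 0], [-0.4, 2.7, -5, 0], [-0.7, 4.2, -7.5, 0], [-0.9, 5.6, -10, 0], [-0.9, 5.6, -10, 0]]}}

```text
time_s: 26.02
tool_pos: [0.5264, -0.1024, 0.1661]
tcp_rot: [[0.734, 0.679, -0.0], [0.679, -0.734, 0.001], [0.0, -0.001, -1.0]]
wrist_force: [-4.3, 6.2, 3.0]
finger_gap: 0.0262
```

```bash
python3 cmp.py s22 | tail -3
cat > fit.py <<'E'
from h import *
import sys
from scipy.optimize import least_squares
from scipy.spatial.transform import Rotation as Ro
def feats(f,box):
    d=load(f+".png"); im=np.load(f"pics/{f}.png.img.npy").astype(int); x,y,w,h=box; r=im[y:y+h,x:x+w]
    b=(r[...,0]-r[...,2]>40)&(r[...,0]-r[...,1]>15)
    n,l,s,c=cv2.connectedComponentsWithStats(b.astype(np.uint8)); k=1+np.argsort(-s[1:,4])[:3] if n>1 else []
    print(f,[(np.round(c[i]+[x,y],1).tolist(),int(s[i,4])) for i in k]); 
    wh=((r.min(2)>85)&(r.max(2)-r.min(2)<45)).astype(np.uint8); n,l,s,c=cv2.connectedComponentsWithStats(wh); k=1+np.argsort(-s[1:,4])[:4] if n>1 else []
    print("   white",[(np.round(c[i]+[x,y],1).tolist(),s[i,:4].tolist(),int(s[i,4])) for i in k])
E
python3 - <<'E'
from fit import *
d=shot("wrist","w22.png"); print(d["s"]["tool_pos"])
for f in("w3","w6","w22"): feats(f,(150,0,410,300))
for f in("s3","s6","s22"): feats(f,(255,130,110,90))
print(proj(d,(.569,-.182,.117+.02)),proj(d,(.57,-.182,.117)))
E
```

```text
second 0.94 0.0 -0.25
third 1.0 0.0 0.0
[ 0.52629763 -0.10228489  0.16585556] [-3.21887661  6.12081847  2.57474276] 0.026164160576291614
[ 0.52629763 -0.10228489  0.16585556]
w3 [([282.2, 213.3], 978), ([278.0, 236.0], 31), ([289.0, 234.8], 10)]
   white [([197.6, 191.8], [18, 156, 61, 70], 1707), ([284.8, 24.9], [93, 0, 72, 73], 1297), ([432.2, 263.7], [255, 238, 65, 43], 916), ([519.2, 276.0], [338, 243, 71, 57], 871)]
w6 [([400.1, 152.2], 1117), ([166.4, 114.9], 503), ([150.7, 0.7], 6)]
   white [([346.2, 145.4], [0, 0, 410, 300], 51701), ([323.4, 128.9], [142, 93, 65, 71], 2199), ([401.0, 151.1], [219, 120, 63, 64], 1286), ([469.6, 7.6], [303, 0, 38, 24], 324)]
w22 [([429.6, 269.0], 1300), ([157.7, 6.7], 267)]
   white [([193.1, 111.2], [0, 0, 130, 257], 10233), ([385.7, 37.8], [154, 0, 195, 111], 8005), ([517.0, 273.5], [293, 225, 117, 75], 3394), ([325.6, 227.2], [153, 206, 51, 41], 690)]
s3 [([301.8, 166.2], 50)]
   white [([305.4, 163.6], [0, 0, 110, 90], 3634), ([299.7, 193.0], [38, 57, 13, 13], 123), ([358.0, 216.1], [93, 81, 17, 9], 99), ([319.1, 192.4], [63, 61, 3, 4], 7)]
s6 [([304.4, 163.7], 81)]
   white [([312.0, 168.0], [0, 0, 110, 90], 4262), ([299.3, 191.3], [37, 55, 14, 13], 128), ([318.4, 191.8], [63, 60, 2, 5], 9), ([343.0, 136.0], [88, 6, 1, 1], 1)]
s22 [([299.4, 157.6], 13)]
   white [([350.4, 181.9], [72, 18, 38, 71], 1500), ([278.5, 147.4], [0, 0, 48, 39], 939), ([261.9, 199.1], [0, 45, 21, 45], 546), ([330.5, 133.4], [70, 0, 14, 9], 90)]
(np.float64(411.92043142214817), np.float64(274.2352769029277)) (np.float64(401.2373160384566), np.float64(259.09685594921194))
```

Run:
```python
from fit import *
c,s=np.cos(-.0383),np.sin(-.0383)
def W(q,zF,th,sh):
    q=np.array(q,float); f=np.array([55,-75,8.]); u=np.array([-.581,.814,0]); r=cv2.Rodrigues(np.cross(u,[0,0,1])*th)[0]; q=f+r@(q-f)
    return np.array([.5503+(c*q[0]-s*q[1])/1e3+sh*.00055,-.1454+(s*q[0]+c*q[1])/1e3-sh*.00084,.076+(q[2]+zF)/1e3])
d=load("w22.png")
for sh in (0,1,2):
  for bias in ((0,0),(1,-3)):
    r=least_squares(lambda x:np.array(proj(d,W((20,-36,41),x[0]*10,x[1],sh)))+bias-[429.6,269.0],[.5,.2]); print(sh,bias,"zF",r.x[0]*10,"th",r.x[1],r.cost)
# bias check at w4 (seated): disc
im=np.load("pics/w4.png.img.npy"); feats("w4",(380,200,120,100)); print(proj(load("w4.png"),W((20,-36,41),0,0,0)))
# kinematic: tip contact at outer tab face
for zF in(5,7):
  for th in(.2,.25,.3): print(zF,th,"tab face mid world",W((-45-2.8,65+2.8,58),zF,th,0).round(4), W((-45-2.8,65+2.8,45),zF,th,0).round(4), "Tcorner z",(W((-55,75,8),zF,th,0)[2]-.084).round(4))
print("outer finger tip", d["s"]["tool_pos"]-np.array(d["s"]["tcp_rot"])[:,1]*.013)
```

```text
0 (0, 0) zF -11.469982831255406 th 0.433174397522148 5.941224749662121e-22
0 (1, -3) zF -4.086719383226941 th 0.36798752005932106 1.6155871338926322e-26
1 (0, 0) zF -10.814437636481035 th 0.41372655802444364 1.6802106192483375e-25
1 (1, -3) zF -3.3323251450368083 th 0.3476138148347085 3.2311742677852644e-27
2 (0, 0) zF -10.13040960391402 th 0.394020802930726 5.703022582640992e-25
2 (1, -3) zF -2.545052082658649 th 0.32691379447268293 1.2924697071141057e-26
w4 [([428.3, 248.5], 1231)]
   white [([473.2, 280.7], [41, 47, 79, 53], 1780), ([430.7, 247.1], [14, 16, 69, 63], 997), ([490.7, 225.3], [99, 0, 21, 49], 381), ([474.7, 225.5], [86, 16, 15, 20], 86)]
(np.float64(426.3662311372801), np.float64(251.14112321523402))
5 0.2 tab face mid world [ 0.5125 -0.0871  0.173 ] [ 0.5111 -0.0849  0.1602] Tcorner z 0.042
5 0.25 tab face mid world [ 0.5149 -0.0907  0.181 ] [ 0.5132 -0.088   0.1684] Tcorner z 0.051
5 0.3 tab face mid world [ 0.5176 -0.0947  0.1888] [ 0.5155 -0.0915  0.1763] Tcorner z 0.06
7 0.2 tab face mid world [ 0.5125 -0.0871  0.175 ] [ 0.5111 -0.0849  0.1622] Tcorner z 0.044
7 0.25 tab face mid world [ 0.5149 -0.0907  0.183 ] [ 0.5132 -0.088   0.1704] Tcorner z 0.053
7 0.3 tab face mid world [ 0.5176 -0.0947  0.1908] [ 0.5155 -0.0915  0.1783] Tcorner z 0.062
outer finger tip [ 0.51746702 -0.09274445  0.1658675 ]
```

The wrist-camera fit is rough, but it puts the far corner clearly below 8 mm and the tilt at about 0.25–0.35 rad. That puts the tab corner about 5 cm up, and the second tray hasn't moved. Now I'll clamp the tab, with the tool following so the outer finger stays put, and then lift.

Request:
{"method": "arm_command", "body": {"increments": [[0, -5, -1, 0], [0, -8, -2, 0], [0, -8, -3, 0], [0, -8, -4, 0], [0, -8, -4, 0]], "grip": 0, "force": 70}}

```text
time_s: 26.53
tool_pos: [0.5213, -0.0973, 0.1696]
tcp_rot: [[0.734, 0.679, 0.001], [0.679, -0.734, -0.001], [0.0, 0.001, -1.0]]
wrist_force: [-0.0, -0.4, -2.1]
finger_gap: 0.0064
```

```bash
python3 cmp.py s23
python3 - <<'E'
from fit import *
feats("s23",(255,130,110,90))
E
```

```text
Lcorner 0.9 4.0 5.5
Lwall 0.92 3.5 6.0
Ffar 0.43 0.5 -4.5
Rcorner 0.66 -1.0 6.0
second 0.94 0.0 -0.25
third 1.0 0.0 0.0
[ 0.52124514 -0.09726194  0.1694792 ] [ 0.65701863 -0.71969069 -2.01778749] 0.006458711403968499
s23 [([299.7, 145.3], 31)]
   white [([350.0, 183.5], [71, 24, 39, 66], 1599), ([263.7, 196.4], [0, 46, 26, 44], 658), ([269.8, 142.5], [0, 0, 36, 28], 507), ([298.2, 170.1], [37, 35, 13, 11], 96)]
```

The tray is clamped flush (gap 6.4 mm) and hangs free at about 2 N. Side-view features rose about 5 cm and the second tray is still in place. Carrying it to the mat.

Request:
{"method": "arm_command", "body": {"increments": [[3, -3.5, -5, 0], [12, -14, -10, 0], [26, -30, -10, 0], [42, -49, -10, 0], [60, -70, -10, 0]], "force": 90}}

```text
time_s: 27.0
tool_pos: [0.5174, -0.0032, 0.18]
tcp_rot: [[0.734, 0.679, 0.001], [0.679, -0.734, -0.0], [0.001, 0.001, -1.0]]
wrist_force: [0.2, 0.3, -1.4]
finger_gap: 0.0059
```

Request:
{"method": "arm_command", "body": {"increments": [[18, -21, 0, 0], [36, -42, 0, 0], [54, -63, 0, 0], [72, -84, 0, 0], [90, -105, 0, 0]]}}

```text
time_s: 27.42
tool_pos: [0.5117, 0.1359, 0.1801]
tcp_rot: [[0.734, 0.68, 0.001], [0.68, -0.734, 0.0], [0.001, 0.0, -1.0]]
wrist_force: [-0.1, -0.3, -1.4]
finger_gap: 0.0058
```

Request:
{"method": "arm_command", "body": {"increments": [[18, -21, 0, 0], [36, -42, 0, 0], [54, -63, 0, 0], [70, -81, 0, 0], [79, -92, 0, 0]]}}

```text
time_s: 27.83
tool_pos: [0.5068, 0.258, 0.18]
tcp_rot: [[0.732, 0.681, 0.001], [0.681, -0.732, 0.001], [0.001, -0.0, -1.0]]
wrist_force: [0.7, 1.0, -2.0]
finger_gap: 0.0061
```

Request:
{"method": "arm_command", "body": {"increments": [[3, -4, 0, 0], [4, -4.6, 0, 0], [4, -4.6, 0, 0], [4, -4.6, 0, 0], [4, -4.6, 0, 0]]}}

```text
time_s: 28.25
tool_pos: [0.5077, 0.26, 0.1795]
tcp_rot: [[0.735, 0.678, 0.0], [0.678, -0.735, -0.0], [0.0, 0.0, -1.0]]
wrist_force: [0.2, 0.6, -2.3]
finger_gap: 0.0059
```

```bash
python3 cmp.py s24|tail -3
python3 - <<'E'
from fit import *
shot("top","t24.png");shot("wrist","w24.png"); s=state();print(s["tool_pos"],s["wrist_force"],s["finger_gap"])
d=load("t24.png"); im=np.load("pics/t24.png.img.npy"); h=cv2.cvtColor(im,cv2.COLOR_BGR2HSV)
g=((h[...,0]>42)&(h[...,0]<75)&(h[...,1]>140)&(h[...,2]>30)).astype(np.uint8); g[:,300:]=0
Y,X=np.nonzero(g); r=cv2.minAreaRect(np.c_[X,Y].astype(np.float32)); print(len(X),r); B=cv2.boxPoints(r)
print(B.round(1)); print(np.round([hit(d,u,v,.165) for u,v in B],3), hit(d,*r[0],.165))
feats("t24",(120,150,150,130)); feats("w24",(150,100,410,250)); feats("s24",(150,100,250,300))
w=load("w24.png"); t=w["s"]["tool_pos"]
R=np.array([[c:=np.cos(-.0383),.0383],[-.0383,c]])
for rim in (.158,.168):
    tab=np.r_[t[:2],0]; L=R@np.array([.065,-.101]); p=np.array([t[0]+L[0],t[1]+L[1],rim+.005]); print("lid pred",p,proj(w,p),proj(load("s24.png"),p),proj(d,p))
E
```

```text
second 0.86 0.25 6.0
third 1.0 0.0 0.0
[0.50767504 0.26004397 0.17951919] [ 0.61396192 -0.01657918 -1.4066903 ] 0.00590771862986042
[0.50765874 0.26025592 0.17949172] [-0.14229931 -0.74581398 -2.06094152] 0.005893858118975446
2611 ((172.6497344970703, 204.403564453125), (79.72544860839844, 56.71265411376953), 4.085616588592529)
[[130.9 229.8]
 [134.9 173.3]
 [214.4 179. ]
 [210.4 235.5]]
[[0.5   0.272 0.165]
 [0.61  0.27  0.165]
 [0.602 0.116 0.165]
 [0.492 0.12  0.165]] [0.55040992 0.1945111  0.165     ]
t24 [([191.8, 195.0], 185), ([150.3, 235.5], 123), ([221.1, 196.2], 110)]
   white [([220.8, 199.0], [0, 0, 150, 130], 8671), ([146.7, 254.4], [18, 88, 24, 42], 536), ([191.9, 194.8], [58, 31, 29, 28], 429), ([162.5, 207.8], [33, 48, 21, 22], 362)]
w24 [([306.5, 144.6], 6278), ([472.4, 290.1], 1929), ([312.0, 179.0], 1)]
   white [([517.1, 168.8], [309, 0, 101, 142], 6398), ([183.9, 156.2], [0, 0, 85, 114], 3988), ([360.9, 235.3], [171, 100, 82, 77], 2006), ([238.4, 122.9], [60, 0, 60, 48], 1059)]
s24 [([202.6, 350.5], 2472), ([329.2, 276.4], 119), ([287.4, 322.0], 17)]
   white [([338.2, 246.6], [91, 51, 159, 182], 16570), ([180.9, 343.4], [0, 135, 121, 165], 5328), ([162.4, 214.7], [0, 85, 31, 59], 1340), ([330.1, 382.2], [167, 268, 29, 27], 532)]
lid pred [0.56875782 0.15672121 0.163     ] (np.float64(467.1863345515645), np.float64(287.8397186460648)) (np.float64(223.84925550402534), np.float64(244.37526397604677)) (np.float64(192.7849296495338), np.float64(195.53864473070502))
lid pred [0.56875782 0.15672121 0.173     ] (np.float64(477.3992182277487), np.float64(297.3045119502916)) (np.float64(223.34189362903956), np.float64(239.81641442736597)) (np.float64(191.91866094072984), np.float64(194.8992956353556))
```

Seen from above, the tray's centre is at (0.550, 0.195), right over the mat's centre, and the underside is about 127 mm up. I'll lower to about 10 cm and run the last checks.

Request:
{"method": "arm_command", "body": {"increments": [[0, 0, 6, 0], [0, 0, 14, 0], [0, 0, 20, 0], [0, 0, 22, 0], [0, 0, 22, 0]]}}

```text
time_s: 28.82
tool_pos: [0.5071, 0.2606, 0.1564]
tcp_rot: [[0.734, 0.679, -0.002], [0.679, -0.734, -0.001], [-0.002, -0.001, -1.0]]
wrist_force: [0.5, 0.8, -2.1]
finger_gap: 0.0057
```

Request:
{"method": "arm_command", "body": {"increments": [[0, 0, 0, 0], [0, 0, 0, 0], [0, 0, 0, 0], [0, 0, 0, 0], [0, 0, 0, 0]]}}

```text
time_s: 29.23
tool_pos: [0.5076, 0.2608, 0.1576]
tcp_rot: [[0.734, 0.679, 0.0], [0.679, -0.734, 0.0], [0.0, 0.0, -1.0]]
wrist_force: [-0.2, -0.2, -2.3]
finger_gap: 0.006
```

Run:
```python
from fit import *
shot("side","s25.png");shot("top","t25.png"); s=state();print(s["time_s"],s["tool_pos"],s["wrist_force"],s["finger_gap"],np.abs(s["qvel"]).max())
d=load("s25.png"); im=np.load("pics/s25.png.img.npy").astype(int); g=(im[...,1]-im[...,2]>15)&(im[...,1]-im[...,0]>15)
c,sn=np.cos(-.0383),np.sin(-.0383)
W=lambda x,y,z:(.5503+(c*x-sn*y)/1e3,-.1454+(sn*x+c*y)/1e3,z)
for z in(.084,.090): print("second rim pred",z,[np.round(proj(d,W(x,y,z)),1).tolist() for x,y in((55,75),(55,-75),(-55,-75))])
for col in (268,272,292,297,302,336,339): y=np.nonzero(g[150:240,col])[0]; print(col,y[0]+150 if len(y) else None,end="; ")
# bystanders: compare top images
a=np.load("pics/top1.png.img.npy");b=np.load("pics/t25.png.img.npy")
for n,(x,y,w,h) in {"drops":(265,143,20,20),"lens":(254,257,36,24),"glasses":(343,110,80,40),"spray":(143,103,36,38),"occl":(218,98,88,34)}.items():
    m=cv2.matchTemplate(b[y-8:y+h+8,x-8:x+w+8],a[y:y+h,x:x+w],cv2.TM_CCOEFF_NORMED);_,v,_,l=cv2.minMaxLoc(m);print(n,round(v,2),l[0]-8,l[1]-8)
```

```text
29.3333 [0.50752532 0.26077641 0.15747707] [-0.03269403 -0.35434447 -1.93796775] 0.0061684554753275835 0.07462031669957984
second rim pred 0.084 [[267.1, 199.8], [297.4, 166.5], [340.3, 178.6]]
second rim pred 0.09 [[267.0, 197.6], [297.5, 164.4], [340.5, 176.4]]
268 201; 272 200; 292 195; 297 194; 302 192; 336 178; 339 179; drops 1.0 0 0
lens 1.0 0 0
glasses 1.0 0 0
spray 1.0 0 0
occl 1.0 0 0
```

```bash
python3 -c "
from plant import job
print(job.hand_in())"
```

```text
the job is handed in; nothing more can be done
None
```

I handed the job in at about 29 s with the tray held over the mat. One step, the peel, I could only confirm roughly.

**What I did:**
- **Lid:** I pressed it home with 12 N at z 0.117, while the tray still sat in the stack.
- **First lift went wrong:** my deep grip was too stiff to pivot, so the tray came straight up about 17 mm instead of tilting. The tray below didn't move.
- **Putting it back:** I set the tray back on the stack, but it never plugged in fully. Two presses on the lid of up to 36 N left the far side about 4–7 mm high.
- **Peel:** with the jaws loosely open, I pushed the tab toward the far corner along an arc. The tab corner rose to about 5 cm while the far foot rested against the stack. I then clamped the tab, which levelled the tray, and carried it to the mat.

**Last checks:**

| Check | Result |
|---|---|
| Tray over mat | Centre about (0.550, 0.195); mat centre (0.549, 0.195) |
| Underside height | About 105 mm |
| Held free and still | About 2 N hanging weight, arm steady, looks level |
| Tray below | Rim at its seat level to about 1 px (2–3 mm) |
| Bystanders | No shift in the top image |
| Lid on cup | Where expected for a seated lid at 127 mm, before the final lowering |

**Uncertain:**
- **Far corner during the peel:** the readings disagreed. Early in the tilt, rim pixels put it at about 7–9 mm against the 8 mm limit. The later wrist-camera fit put it well below that, but its slightly negative height shows it was only approximate.
- **Lid flushness:** I did not re-measure the gap to the rim after the carry.

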